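Find the sample case with the loose milling ball

ROBOT

A 6-joint arm with a two-finger parallel gripper is mounted at the origin on the work surface. World frame = base frame: x ahead of the robot, y to its left, z up, the work surface at z = 0. Lengths are in m, angles in rad, forces in N, time in s.
With the tool pointing down it reaches from about 0.375 to 0.9 m from the base axis. Payload 3.1 kg.
Tool frame: the origin (TCP) lies at the very end of the fingers, on their centre line; the grasp point (between the pads) lies 19 mm behind it; z points along the fingers, y is the direction in which the jaws open and shut (so a half turn about z gives the same grasp; the last joint's range is limited). The gripper opens to 87 mm and grips with 3 to 60 N. Pads are 19 mm wide; open, the fingers measure 117 mm over their backs; the gripper's body (75 mm by 190 mm) begins 51 mm behind the grasp point.
Start: joints at [-1.327, 0.527, 1.433, -0, 1.181, -0.178], TCP at [0.256, -0.57, 0.223] pointing down, gripper open.
Joint ranges: [-3.08, 3.08], [-0.75, 2.2], [0.22, 2.44], [-1.43, 4.57], [0, 2.65], [-2.85, 2.85]. Speed limits (rad/s): [2.79, 2.79, 3.14, 3.14, 3.14, 3.14].

INTERFACE

Orientations are given as a unit quaternion [x, y, z, w].
In Python, from rig import robot, optics gives the robot as it stands.
- The arm moves only by the shell command python3 -m inch 'ROWS' [FORCE]. ROWS is JSON, a list of rows, each an object of numbers: "ax", "ay", "az": the turn, a rotation vector about the tool's x, y, z in rad; "dx", "dy", "dz": the shift along the tool's x, y, z in mm; "gripper": the opening in per cent of the stroke, from 0 (shut) to 100 (fully open). In form: [{"ax": .., "ay": .., "az": .., "dx": .., "dy": .., "dz": .., "gripper": ..}, ...]. A call has 1 to 8 rows; each row shifts and turns the commanded pose from where the row before left it, along the tool's axes as they then stand; what a row does not reach is not made up. A row lasts 1/10 s, in which the tool goes at most 50 mm and 8.59 degrees, less where a joint would pass 70% of its speed; a pose out of reach is approached as far as the arm can. A call with a gripper value outside its range is refused whole. The fingers move at their own pace and stop on an object; FORCE is the grip in N (left out, the last holds). Time passes only in rows, so rows that do not move let the fingers close. It gives the time, the measured TCP pose, the force and the opening at its end, in the units of the state.
- robot.get_obs(): the state, without advancing time (a new reading comes with each control period).
- optics.camera(name): name is "side" or "top" or "wrist"; returns a dict with "img" (420x560x3 uint8, red, green, blue), "depth" (420x560 float32, m along the optical axis (not along the pixel's ray), 0 where there is no reading), "camera_matrix" (3x3 intrinsics, pixels), "k1" (the pictures are not rectified: a ray, as slopes to the right and down, at radius r is drawn at 1 + k1 r^2 times it, then the intrinsics apply), "position" and "attitude" of the camera in the world. Camera axes: x right, y up, looking along -z (the intrinsics and any distortion apply to the point x, -y, -z); pixel columns grow to the right and rows downward; lengths in m; the calibration is good to about 2 mm. A picture is of the moment at which its call begins.
- robot.hand_in(): hands the job in, once; it reports no verdict.
The state is a dict: "time": time; "q": joint angles; "joint_velocities": joint speeds; "joint_torque": joint torques, N m; "position": TCP position; "tool_rot": TCP orientation; "ft_force": force on the tool from outside, world axes, zero at the start; "moment": the same for the moment, N m; "grip_width": finger opening in m.
Only numpy, scipy, OpenCV 4.12 (cv2) and the standard library are available. Lean on these libraries where they do the work, as an engineer would, in place of code of your own. Each camera call takes 0.05 s, during which the arm holds its last target.

TASK

The cases are out of the drying cabinet, so first push its door shut until it clicks home on its catch. Then, going from the robot's left to its right, lift and shake each of the three sealed metal cases to find the one in which a loose heavy ball rattles from end to end, standing each back upright where it stood. Finish holding the rattling case level and still about 10 cm above the middle of the white hand-over tray, still gripped and not put down, with the flasks left undisturbed.

Things in the scene. Friction and masses are not known exactly. Their poses are not given: they have to be found in the camera images.
- case_left: left one (seen from the robot) of three identical sealed aluminium cases: plain box 110 mm long (its own x), 50 wide (y), 50 high; origin at the centre of its underside, z up. Stands on the bench, long axis within 0.35 rad of world x; 0.39 to 0.48 kg in all. A clasp on each short end stands out 4 mm. Which one rattles changes from run to run and cannot be seen or told by weight
- case_middle: middle one of the three, as the left one. What rattles: a 0.18 kg ball, 28 mm across, at first in the middle of its case, free to roll 37 mm either way along the case's x. Tilting by 0.3 rad or a brisk stroke and stop along x throws it to the leading end, where it stays once level (moment shifted about 0.065 N m from the middle). A silent case holds 0.18 kg packed tight in its middle
- case_right: right one of the three cases, as the left one
- door (a joint): hinge of the cabinet door: 0 shut and seated, grows as it opens towards the robot; starts 0.35 to 0.65 rad open, stays where left (0.12 N m friction). A roller catch must be pushed over near the end (hump at about 0.04 rad, about 5 N at the push point); past it the roller draws the door to its stop at 0
- door_push (a point): good place to push: on the door's outer face, 150 mm from the hinge axis, 20 mm below the door's top edge, which is 214 mm above the bench. The door is 196 mm wide, 208 high, 14 thick; its face is clear here, with a small grip 20 mm proud low down near the free edge
- door_hinge (a point): top end of the door's upright hinge axis, at the door's left edge seen from the robot, in the plane of its outer face
- cabinet: white drying cabinet fixed to the bench, 220 mm deep with the shut door (x), 210 wide (y), 220 high; origin at the centre of its underside; its x points from front (door) to back. The shut door's outer face lies 110 mm from the origin on the -x side, the hinge at y = +98 mm
- tray: white shallow hand-over tray fixed to the bench, 130 mm (x) by 190 mm (y), rim 18 mm high; origin at the centre of its underside
- flask_a: bystander: small conical glass flask with a stopper, 68 mm across, 111 mm tall, origin at the centre of its base, loose; to be left alone; stands between tray and cabinet
- flask_b: bystander: small conical glass flask with a stopper, 68 mm across, 111 mm tall, origin at the centre of its base, loose; to be left alone; on the right
- flask_c: bystander: small conical glass flask with a stopper, 68 mm across, 111 mm tall, origin at the centre of its base, loose; to be left alone; on the right
There are look-alikes about, which are no part of the job. What is shaped like the case_middle but green, pink or turquoise is not meant.

How it is judged:
By the outcome, as a careful person would: the job done as asked, in the order asked, and still so for the second after the job is handed in, while the arm keeps its last pose, push and grip.
It also fails if it takes over 67 s, if anything falls off the work surface, if the arm or the gripper's body presses on something with over 40 N, if the wrist force passes 120 N, or if a joint passes its speed limit or range.

## Working session

There is one attempt and no reset: what is moved stays moved. The work goes in short steps, Python scripts to look and compute and a shell command to move; the robot and the scene stay as the last step left them, time stands still between calls to the robot, and variables do not carry over. Pictures are saved under pics/ and viewed, and the job is handed in when it is done.

```bash
ls; mkdir -p pics; python3 - <<'E'
from rig import robot, optics
import cv2,pickle
o=robot.get_obs(); print(o)
for n in ["side","top","wrist"]:
    c=optics.camera(n); pickle.dump(c,open(f"{n}0.pkl","wb"))
    cv2.imwrite(f"pics/{n}0.png",c["img"][:,:,::-1]); print(n,c["camera_matrix"].tolist(),c["k1"],c["position"],c["attitude"])
E
```

```text
pics
{'time': 0.0, 'q': array([-1.32650503e+00,  5.28506156e-01,  1.43387757e+00, -8.73302614e-06,
        1.18136754e+00, -1.78500408e-01]), 'joint_velocities': array([-0.00124598, -0.0011176 ,  0.00133372, -0.00063009, -0.00077591,
        0.00033779]), 'joint_torque': array([-6.31538915e-04, -4.40046787e+01, -1.76592153e+01,  6.33846782e-02,
        5.80563443e-02, -1.47754113e-04]), 'position': array([ 0.25629132, -0.5692519 ,  0.22155491]), 'tool_rot': array([ 9.77738064e-01,  2.09826388e-01, -3.95333950e-05, -1.07858766e-03]), 'ft_force': array([-0.87243764,  0.41929806, -0.23877781]), 'moment': array([-0.00086601,  0.02194621,  0.0280882 ]), 'grip_width': 0.08696762952634088}
side [[535.721818702189, 0.0, 276.0991767426352], [0.0, 535.721818702189, 217.24658262455466], [0.0, 0.0, 1.0]] -0.15558539174668354 [-0.18209331 -0.98723649  1.19100018] [ 0.38568106 -0.13270207 -0.30014704  0.86229464]
top [[423.7005241261603, 0.0, 279.20199508092463], [0.0, 423.7005241261603, 213.99972214449], [0.0, 0.0, 1.0]] 0.023328626988213075 [ 0.31750034 -0.10476566  1.40860315] [-0.06290394  0.05318292  0.71134731 -0.6979969 ]
wrist [[325.9424802438757, 0.0, 277.3077594889252], [0.0, 325.9424802438757, 209.5222766494362], [0.0, 0.0, 1.0]] 0.01709699919402348 [ 0.3318781  -0.53631474  0.38329826] [-0.12567073  0.08209299 -0.53663468  0.83035584]
```

View pics/top0.png

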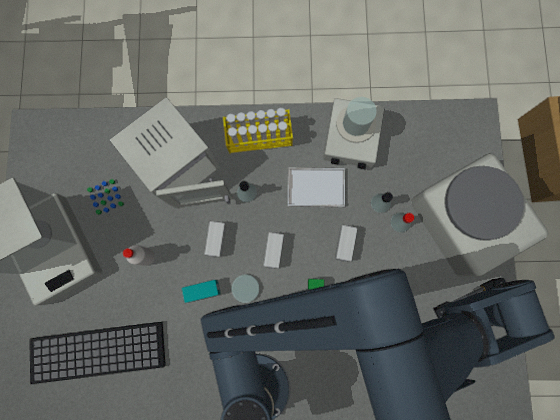

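View pics/side0.png

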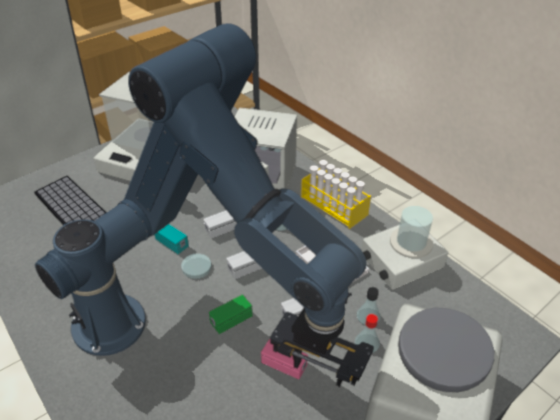

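View pics/wrist0.png

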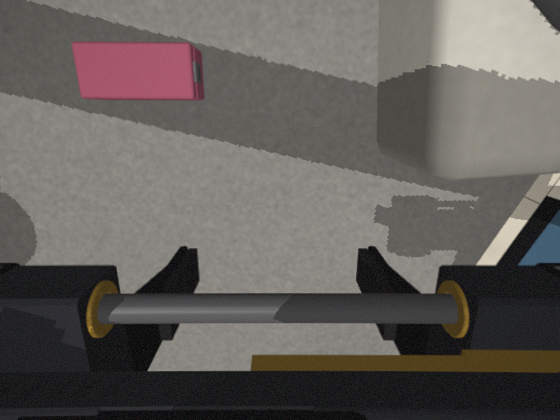

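The top view shows three pale cases at about (215,239), (274,250) and (347,243), the tray at (317,187), the cabinet at (155,145) with its door at (195,193), and flasks at (247,190), (383,202) and (403,221). The side view shows the arm over the pink look-alike. The wrist view shows the pink case only.

```bash
cat > h.py <<'E'
import numpy as np, cv2, pickle
from scipy.spatial.transform import Rotation as R
def rays(c,uv):
    uv=np.atleast_2d(np.float64(uv)); K=c["camera_matrix"]
    n=cv2.undistortPoints(uv.reshape(-1,1,2),K,np.array([c["k1"],0,0,0,0.])).reshape(-1,2)
    d=np.c_[n[:,0],-n[:,1],-np.ones(len(n))]
    return np.array(c["position"]),R.from_quat(c["attitude"]).apply(d)
def onplane(c,uv,z):
    p,d=rays(c,uv); return p+d*((z-p[2])/d[:,2])[:,None]
def cloud(c):
    h,w=c["depth"].shape; v,u=np.mgrid[:h,:w]
    p,d=rays(c,np.c_[u.ravel(),v.ravel()]); P=p+d*c["depth"].ravel()[:,None]
    P[c["depth"].ravel()==0]=np.nan
    return P.reshape(h,w,3)
def proj(c,P):
    q=R.from_quat(c["attitude"]).inv().apply(np.atleast_2d(P)-c["position"])
    x=q[:,0]/-q[:,2];y=-q[:,1]/-q[:,2];r=1+c["k1"]*(x*x+y*y);K=c["camera_matrix"]
    return np.c_[K[0,0]*x*r+K[0,2],K[1,1]*y*r+K[1,2]]
E
python3 - <<'E'
from h import *
c=pickle.load(open("top0.pkl","rb"));P=cloud(c);z=P[...,2]
print(np.nanmedian(z[150:300,100:400]))
# cases: top at z~.05
m=((z>.040)&(z<.06)).astype(np.uint8); m[:210]=0;m[275:]=0
cs,_=cv2.findContours(m,0,2)
for k in cs:
    if cv2.contourArea(k)>150:
        r=cv2.minAreaRect(k); b=cv2.boxPoints(r)
        W=onplane(c,b,.05); print(r[0], onplane(c,[r[0]],.05)[0], [np.round(np.linalg.norm(W[i]-W[i-1]),3) for i in (1,2)], [np.round(np.arctan2(*(W[i]-W[i-1])[[1,0]]),3) for i in (1,2)])
# cabinet top, door top
for lo,hi,nm in((.205,.212+.004,'door'),(.2165,.226,'cab')):
    m=((z>lo)&(z<hi)); m[:, 250:]=0;m[:90]=0;m[215:]=0;m[:,:105]=0
    cv2.imwrite(f"pics/m_{nm}.png",m.astype(np.uint8)*255)
img=c["img"][90:300,90:430,::-1]
cv2.imwrite("pics/zoom.png",cv2.resize(img,None,fx=2.3,fy=2.3,interpolation=2))
img=c["img"][90:220,100:240,::-1]
cv2.imwrite("pics/zoomd.png",cv2.resize(img,None,fx=4.5,fy=4.5,interpolation=2))
E
```

```text
0.0017783473990659049
(273.489990234375, 250.5699920654297) [ 0.42459969 -0.06762466  0.05      ] [np.float64(0.114), np.float64(0.05)] [np.float64(-0.155), np.float64(-1.733)]
(346.5000305175781, 243.49998474121094) [ 0.44287447 -0.30191105  0.05      ] [np.float64(0.115), np.float64(0.051)] [np.float64(-0.219), np.float64(-1.773)]
(214.63291931152344, 239.1358184814453) [0.46507821 0.1216087  0.05      ] [np.float64(0.115), np.float64(0.051)] [np.float64(-0.142), np.float64(-1.744)]
```

View pics/zoom.png

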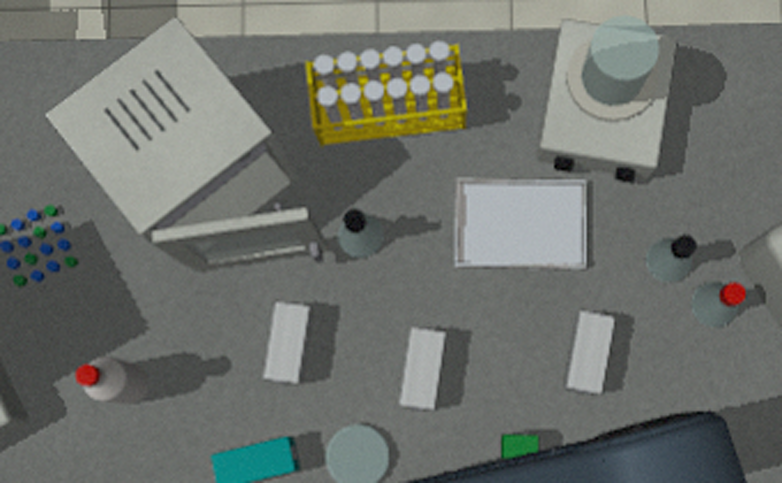

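View pics/zoomd.png

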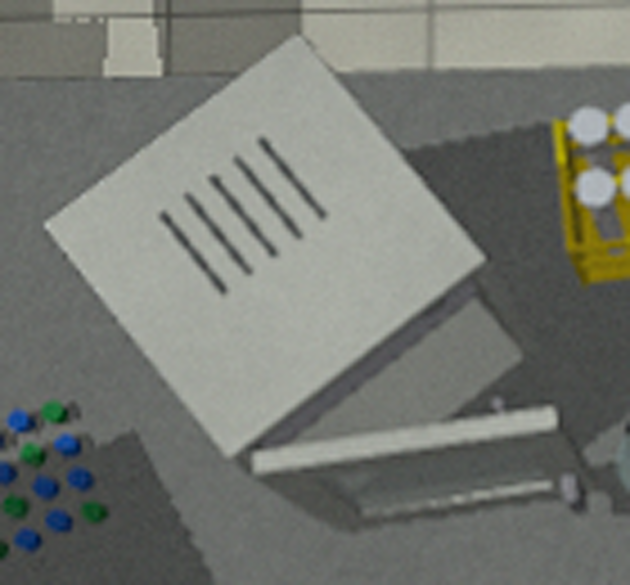

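The zoom shows the cabinet top corners at zoom pixels (44,225), (300,35), (487,260) and (232,457). The door's top edge runs along its outer face from (253,473) at the hinge to (557,427) at the free end. The black-stoppered flask_a stands close to the right of the door's free edge, and its path is away from the door swing.

```bash
python3 - <<'E'
from h import *
c=pickle.load(open("top0.pkl","rb"));P=cloud(c)
f=lambda q:np.array(q)/4.5+[100,90]-.4
cab=onplane(c,f([(44,225),(300,35),(487,260),(232,457)]),.22)
print("cab",cab.round(3),[np.linalg.norm(cab[i]-cab[i-1]).round(3) for i in range(4)])
d=onplane(c,f([(253,473),(557,427),(252,453),(555,407)]),.214)
print("door",d.round(3),np.linalg.norm(d[0]-d[1]))
ctr=cab.mean(0); print("ctr",ctr)
ax=(cab[1]-cab[0])+(cab[2]-cab[3]) # left to right?
print("front dir", np.arctan2(*(cab[3]-cab[2])[[1,0]]))
e=cab[3]-cab[2]; print(e/np.linalg.norm(e))
dd=(d[1]-d[0]);dd/=np.linalg.norm(dd); print("door dir",dd, np.arctan2(dd[1],dd[0]))
print("push",d[0]+.15*dd)
t=onplane(c,[(290,168),(344,168),(345,205),(289,206)],.018);print("tray",t.round(3),t.mean(0))
for n,u in (("a",(244,186)),("b",(387,197)),("c",(409,217))): print(n,onplane(c,[u],.111))
E
```

```text
cab [[0.746 0.404 0.22 ]
 [0.874 0.24  0.22 ]
 [0.716 0.115 0.22 ]
 [0.589 0.277 0.22 ]] [np.float64(0.202), np.float64(0.208), np.float64(0.201), np.float64(0.206)]
door [[0.579 0.265 0.214]
 [0.606 0.07  0.214]
 [0.593 0.266 0.214]
 [0.619 0.071 0.214]] 0.19682518559763995
ctr [0.73137432 0.25918954 0.22      ]
front dir 2.2381724135119807
[-0.61892717  0.78544838  0.        ]
door dir [ 0.13333357 -0.99107122  0.        ] -1.4370644943581732
push [0.59943382 0.11648073 0.214     ]
tray [[ 0.705 -0.127  0.018]
 [ 0.701 -0.309  0.018]
 [ 0.574 -0.307  0.018]
 [ 0.575 -0.121  0.018]] [ 0.63893746 -0.21605654  0.018     ]
a [[0.62429398 0.02024616 0.111     ]]
b [[ 0.57966628 -0.42477271  0.111     ]]
c [[ 0.51544092 -0.48832984  0.111     ]]
```

```bash
cat > s.py <<'E'
import sys,numpy as np
from h import R
from rig import robot
def st(target=None,yaw=None):
    o=robot.get_obs(); r=R.from_quat(o["tool_rot"]); M=r.as_matrix()
    th=np.arctan2(M[1,0],M[0,0])
    print("t%.2f"%o["time"],"p",o["position"].round(4),"yaw %.3f"%th,"z",M[:,2].round(3),"F",o["ft_force"].round(2),"M",o["moment"].round(3),"w %.4f"%o["grip_width"],"q",o["q"].round(2))
    if target is not None:
        print("tool-frame mm",(M.T@(np.array(target)-o["position"])*1000).round(1))
    if yaw is not None:
        # tool down, tool x at angle yaw
        T=np.array([[np.cos(yaw),np.sin(yaw),0],[np.sin(yaw),-np.cos(yaw),0],[0,0,-1]])
        print("rotvec",R.from_matrix(M.T@T).as_rotvec().round(3))
if __name__=="__main__":
    a=[float(x) for x in sys.argv[1:]]
    st(a[:3] if len(a)>=3 else None,a[3] if len(a)>3 else None)
E
python3 -m inch '[{"dx":34.8,"dy":-31,"gripper":0},{"dx":34.8,"dy":-31},{"dx":34.8,"dy":-31},{"dx":34.8,"dy":-31},{"dx":34.8,"dy":-31},{"dx":34.8,"dy":-31},{"dx":34.8,"dy":-31},{"dx":34.8,"dy":-31}]' 20; python3 s.py .56 .111 .18 .423
```

```text
t0.15 p [ 0.2563 -0.5694  0.2218] yaw 0.423 z [-0.     0.002 -1.   ] F [-0.18 -0.72  0.91] M [ 0.013  0.005 -0.05 ] w 0.0868 q [-1.33  0.53  1.43 -0.    1.18 -0.18]
tool-frame mm [ 556.1 -495.8   42.8]
rotvec [-0.002 -0.    -0.   ]invalid input
```

```bash
python3 -m inch '[{"ax":0,"ay":0,"az":0,"dx":34.8,"dy":-31,"dz":0,"gripper":0},{"ax":0,"ay":0,"az":0,"dx":34.8,"dy":-31,"dz":0,"gripper":0},{"ax":0,"ay":0,"az":0,"dx":34.8,"dy":-31,"dz":0,"gripper":0},{"ax":0,"ay":0,"az":0,"dx":34.8,"dy":-31,"dz":0,"gripper":0},{"ax":0,"ay":0,"az":0,"dx":34.8,"dy":-31,"dz":0,"gripper":0},{"ax":0,"ay":0,"az":0,"dx":34.8,"dy":-31,"dz":0,"gripper":0},{"ax":0,"ay":0,"az":0,"dx":34.8,"dy":-31,"dz":0,"gripper":0},{"ax":0,"ay":0,"az":0,"dx":34.8,"dy":-31,"dz":0,"gripper":0}]' 20; python3 s.py .56 .111 .18 .423
```

```text
time: 0.95
position: [0.4089, -0.2277, 0.2225]
tool_rot: [0.978, 0.21, 0.0, -0.0]
ft_force: [0.9, 0.2, -0.9]
grip_width: 0.0306
t0.95 p [ 0.4089 -0.2277  0.2225] yaw 0.422 z [ 0.  0. -1.] F [ 0.88  0.23 -0.92] M [ 0.016 -0.049  0.033] w 0.0306 q [-0.75  0.32  1.81  0.    1.01  0.4 ]
tool-frame mm [ 276.6 -247.    42.6]
rotvec [-0.    -0.    -0.001]
```

```bash
python3 -m inch '[{"ax":0,"ay":0,"az":0,"dx":34.6,"dy":-31,"dz":5,"gripper":0},{"ax":0,"ay":0,"az":0,"dx":34.6,"dy":-31,"dz":5,"gripper":0},{"ax":0,"ay":0,"az":0,"dx":34.6,"dy":-31,"dz":5,"gripper":0},{"ax":0,"ay":0,"az":0,"dx":34.6,"dy":-31,"dz":5,"gripper":0},{"ax":0,"ay":0,"az":0,"dx":34.6,"dy":-31,"dz":5,"gripper":0},{"ax":0,"ay":0,"az":0,"dx":34.6,"dy":-31,"dz":5,"gripper":0},{"ax":0,"ay":0,"az":0,"dx":34.6,"dy":-31,"dz":5,"gripper":0},{"ax":0,"ay":0,"az":0,"dx":34.6,"dy":-31,"dz":5,"gripper":0}]' 20; python3 s.py .599 .116 .18 .423; python3 - <<'E'
from h import *
from rig import optics
for n in ("top","side"):
    c=optics.camera(n);pickle.dump(c,open(n+"1.pkl","wb"));im=c["img"][:,:,::-1]
    im=im[80:300,80:360] if n=="top" else im
    cv2.imwrite(f"pics/{n}1.png",cv2.resize(im,None,fx=2.5 if n=="top" else 1.4,fy=2.5 if n=="top" else 1.4))
E
```

```text
time: 1.75
position: [0.5596, 0.1121, 0.1822]
tool_rot: [0.978, 0.21, -0.0, 0.0]
ft_force: [0.1, -0.2, -0.2]
grip_width: 0.0005
t1.75 p [0.5596 0.1121 0.1822] yaw 0.423 z [-0. -0. -1.] F [ 0.08 -0.24 -0.21] M [-0.009 -0.066 -0.056] w 0.0005 q [ 0.    0.51  1.61 -0.    1.02  1.15]
tool-frame mm [37.5 12.7  2.1]
rotvec [0. 0. 0.]
```

View pics/top1.png

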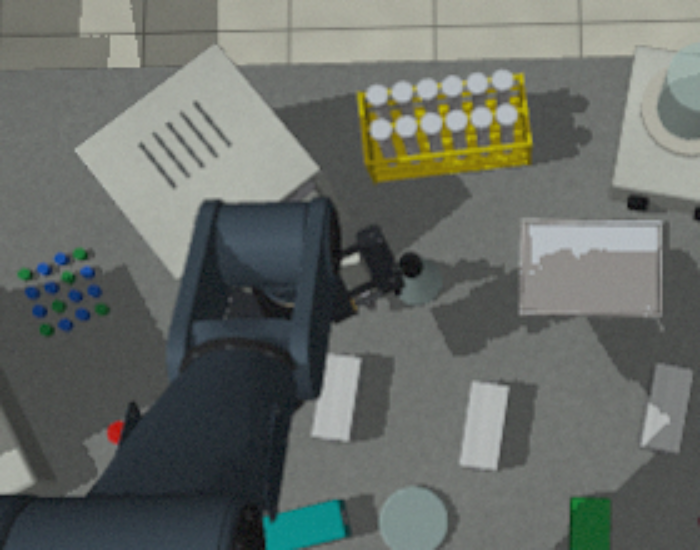

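View pics/side1.png

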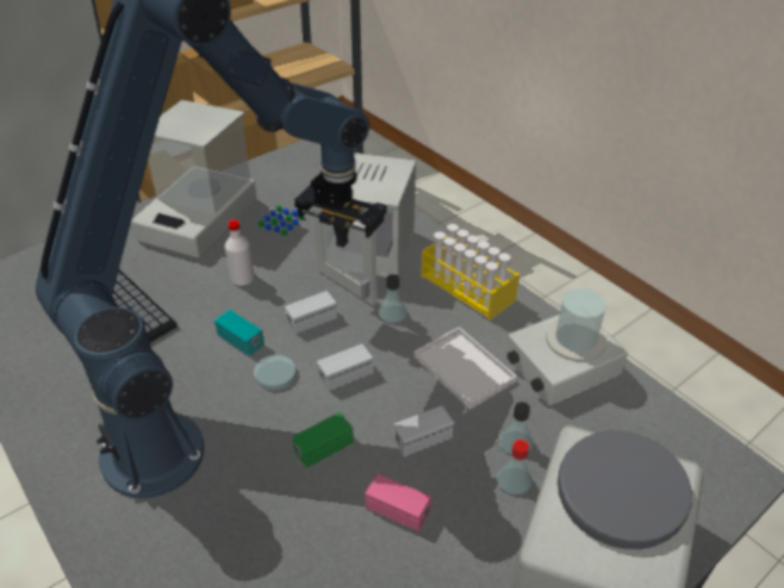

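The fingers are shut and stand in front of the door face. All three cases and flask_a are undisturbed. Now I push.

```bash
python3 -m inch '[{"ax":0,"ay":0,"az":-0.122,"dx":0,"dy":0,"dz":0,"gripper":0},{"ax":0,"ay":0,"az":-0.122,"dx":0,"dy":0,"dz":0,"gripper":0},{"ax":0,"ay":0,"az":0,"dx":12.3,"dy":6.9,"dz":0,"gripper":0},{"ax":0,"ay":0,"az":0,"dx":12.3,"dy":6.9,"dz":0,"gripper":0},{"ax":0,"ay":0,"az":0,"dx":12.3,"dy":6.9,"dz":0,"gripper":0},{"ax":0,"ay":0,"az":0,"dx":12.3,"dy":6.9,"dz":0,"gripper":0},{"ax":0,"ay":0,"az":0,"dx":12.3,"dy":6.9,"dz":0,"gripper":0},{"ax":0,"ay":0,"az":0,"dx":8,"dy":2,"dz":0,"gripper":0}]'; python3 s.py .6645 .141 .18 .668
```

```text
time: 2.65
position: [0.6364, 0.1236, 0.182]
tool_rot: [0.945, 0.327, -0.001, -0.0]
ft_force: [-1.1, -0.4, -0.4]
grip_width: 0.0005
t2.65 p [0.6364 0.1236 0.182 ] yaw 0.666 z [-0.002 -0.001 -1.   ] F [-1.06 -0.35 -0.38] M [-0.166  0.089 -0.006] w 0.0005 q [ 0.02  0.6   1.41 -0.    1.13  0.93]
tool-frame mm [32.9  3.7  1.9]
rotvec [-0.001  0.002 -0.002]
```

```bash
python3 -m inch '[{"ax":0,"ay":0,"az":0,"dx":8,"dy":1,"dz":0,"gripper":0},{"ax":0,"ay":0,"az":0,"dx":8,"dy":1,"dz":0,"gripper":0},{"ax":0,"ay":0,"az":0,"dx":4,"dy":0,"dz":0,"gripper":0},{"ax":0,"ay":0,"az":0,"dx":2,"dy":0,"dz":0,"gripper":0}]'; python3 s.py .6645 .141 .18 .668
python3 -m inch '[{"ax":0,"ay":0,"az":0,"dx":2,"dy":0,"dz":0,"gripper":0},{"ax":0,"ay":0,"az":0,"dx":2,"dy":0,"dz":0,"gripper":0}]'; python3 s.py .6645 .141 .18
```

```text
time: 3.05
position: [0.6548, 0.1362, 0.1825]
tool_rot: [0.945, 0.328, -0.001, 0.0]
ft_force: [-1.7, -4.6, 1.1]
grip_width: 0.0002
t3.05 p [0.6548 0.1362 0.1825] yaw 0.667 z [-0.001 -0.001 -1.   ] F [-1.71 -4.55  1.14] M [-0.575  0.329 -0.07 ] w 0.0002 q [ 0.04  0.63  1.35 -0.    1.16  0.94]
tool-frame mm [10.5  2.2  2.5]
rotvec [ 0.001  0.001 -0.001]
time: 3.25
position: [0.6558, 0.1369, 0.1825]
tool_rot: [0.945, 0.327, -0.003, 0.001]
ft_force: [-6.2, -7.9, 3.4]
grip_width: 0.0006
t3.25 p [0.6558 0.1369 0.1825] yaw 0.667 z [-0.006 -0.004 -1.   ] F [-6.2  -7.94  3.41] M [-1.161  0.901 -0.135] w 0.0006 q [ 0.04  0.63  1.34 -0.    1.17  0.95]
tool-frame mm [9.3 2.2 2.5]
```

```bash
python3 -m inch '[{"ax":0,"ay":0,"az":0,"dx":1.5,"dy":0,"dz":0,"gripper":0},{"ax":0,"ay":0,"az":0,"dx":0,"dy":0,"dz":0,"gripper":0}]'; python3 s.py .6645 .141 .18;  python3 - <<'E'
from h import *
from rig import optics
for n in ("side","wrist"):
    c=optics.camera(n);pickle.dump(c,open(n+"2.pkl","wb"));im=c["img"][:,:,::-1]
    if n=="side": im=im[90:230,200:320]
    k=4 if n=="side" else 1.4
    cv2.imwrite(f"pics/{n}2.png",cv2.resize(im,None,fx=k,fy=k))
E
```

```text
time: 3.45
position: [0.6577, 0.1382, 0.1825]
tool_rot: [0.945, 0.327, -0.002, 0.001]
ft_force: [-2.2, -5.6, 1.3]
grip_width: 0.0008
t3.45 p [0.6577 0.1382 0.1825] yaw 0.667 z [-0.004 -0.003 -1.   ] F [-2.16 -5.63  1.3 ] M [-0.738  0.447 -0.037] w 0.0008 q [ 0.04  0.64  1.34 -0.    1.17  0.95]
tool-frame mm [7.1 2.  2.5]
```

View pics/side2.png

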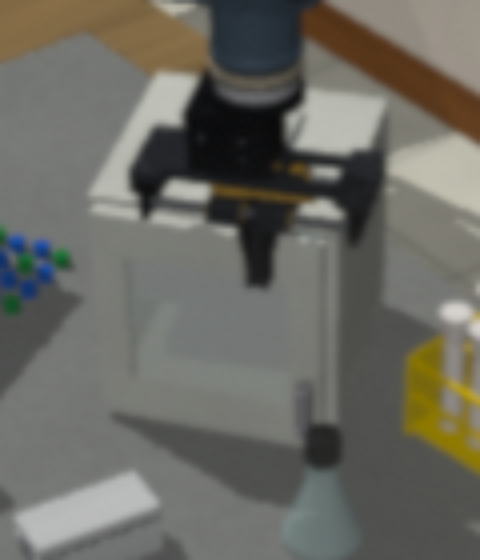

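View pics/wrist2.png

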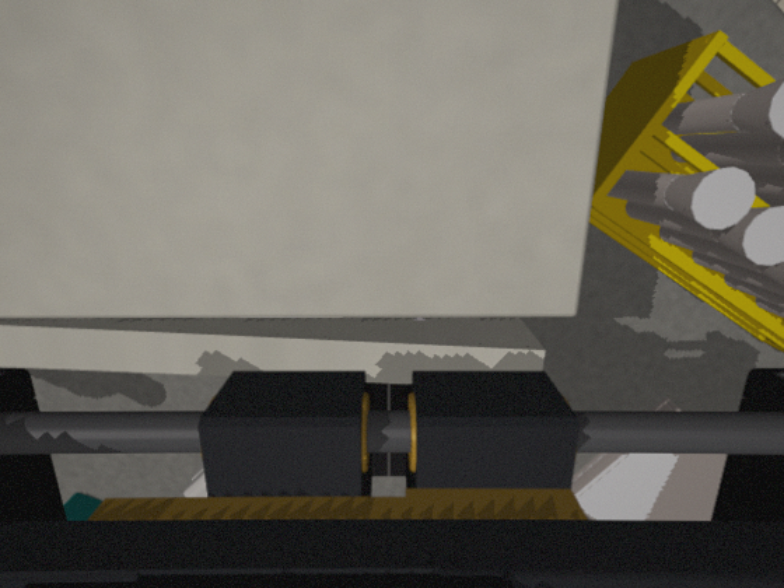

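The wrist view shows a wedge-shaped gap between cabinet and door, closing to the left of row 320 and opening towards (545,345). The door is on the catch's hump and not yet seated, so I keep pushing gently.

```bash
python3 -m inch '[{"ax":0,"ay":0,"az":0,"dx":2,"dy":0,"dz":0,"gripper":0},{"ax":0,"ay":0,"az":0,"dx":2,"dy":0,"dz":0,"gripper":0}]'; python3 s.py .6645 .141 .18;python3 -m inch '[{"ax":0,"ay":0,"az":0,"dx":2,"dy":0,"dz":0,"gripper":0},{"ax":0,"ay":0,"az":0,"dx":0,"dy":0,"dz":0,"gripper":0}]'; python3 s.py .6645 .141 .18;  python3 - <<'E'
from h import *
from rig import optics
c=optics.camera("wrist");cv2.imwrite(f"pics/wrist3.png",c["img"][180:320,:,::-1])
E
```

```text
time: 3.75
position: [0.6611, 0.1407, 0.1826]
tool_rot: [0.945, 0.327, -0.002, 0.001]
ft_force: [-1.8, -5.4, -0.5]
grip_width: 0.0006
t3.75 p [0.6611 0.1407 0.1826] yaw 0.666 z [-0.003 -0.003 -1.   ] F [-1.83 -5.39 -0.46] M [-0.613  0.197 -0.03 ] w 0.0006 q [ 0.05  0.64  1.33 -0.    1.17  0.95]
tool-frame mm [2.8 1.8 2.6]
time: 3.95
position: [0.6642, 0.1438, 0.1827]
tool_rot: [0.945, 0.327, 0.0, -0.0]
ft_force: [-1.0, -1.4, -0.1]
grip_width: 0.0006
t3.95 p [0.6642 0.1438 0.1827] yaw 0.667 z [ 0.001  0.    -1.   ] F [-0.99 -1.42 -0.14] M [-0.28   0.105  0.015] w 0.0006 q [0.05 0.64 1.32 0.   1.17 0.95]
tool-frame mm [-1.5  2.4  2.7]
```

View pics/wrist3.png

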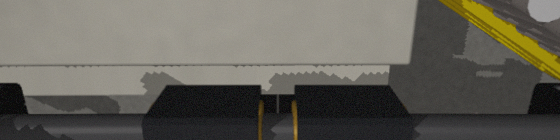

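The gap is now parallel and closed, and the force has dropped, so the door has passed the hump. One more small push will confirm it has reached its stop.

```bash
python3 -m inch '[{"ax":0,"ay":0,"az":0,"dx":2,"dy":0,"dz":0,"gripper":0},{"ax":0,"ay":0,"az":0,"dx":1,"dy":0,"dz":0,"gripper":0},{"ax":0,"ay":0,"az":0,"dx":0,"dy":0,"dz":0,"gripper":0}]'; python3 s.py .6645 .141 .18
```

```text
time: 4.3
position: [0.6641, 0.1438, 0.1827]
tool_rot: [0.945, 0.328, -0.003, 0.001]
ft_force: [-5.4, -6.6, 4.1]
grip_width: 0.0004
t4.30 p [0.6641 0.1438 0.1827] yaw 0.667 z [-0.006 -0.004 -1.   ] F [-5.4  -6.64  4.1 ] M [-0.996  0.86   0.044] w 0.0004 q [ 0.05  0.65  1.32 -0.    1.18  0.96]
tool-frame mm [-1.4  2.5  2.7]
```

Force rose to about 9 N with no movement, so the door is seated. I back away and turn to the left case.

```bash
python3 -m inch '[{"ax":0,"ay":0,"az":0,"dx":-28,"dy":0,"dz":0,"gripper":0},{"ax":0,"ay":0,"az":0,"dx":-40,"dy":0,"dz":0,"gripper":0},{"ax":0,"ay":0,"az":0.1375,"dx":-20,"dy":0,"dz":0,"gripper":0},{"ax":0,"ay":0,"az":0.1375,"dx":-20,"dy":0,"dz":0,"gripper":0},{"ax":0,"ay":0,"az":0.1375,"dx":-20,"dy":0,"dz":0,"gripper":100},{"ax":0,"ay":0,"az":0.1375,"dx":-20,"dy":0,"dz":0,"gripper":100},{"ax":0,"ay":0,"az":0.1375,"dx":0,"dy":0,"dz":0,"gripper":100},{"ax":0,"ay":0,"az":0.1375,"dx":0,"dy":0,"dz":0,"gripper":100}]'; python3 s.py .4651 .1216 .18 -.158
python3 - <<'E'
from h import *
from rig import optics
for n in ("top","wrist"):
    c=optics.camera(n);pickle.dump(c,open(n+"4.pkl","wb"));im=c["img"][:,:,::-1]
    if n=="top": im=im[90:290,90:420]
    k=2.3 if n=="top" else 1.4
    cv2.imwrite(f"pics/{n}4.png",cv2.resize(im,None,fx=k,fy=k))
E
```

```text
time: 5.1
position: [0.5422, 0.0689, 0.183]
tool_rot: [0.997, -0.082, 0.001, -0.001]
ft_force: [0.8, 0.1, -1.1]
grip_width: 0.0246
t5.10 p [0.5422 0.0689 0.183 ] yaw -0.164 z [ 0.002  0.001 -1.   ] F [ 0.76  0.06 -1.07] M [0.009 0.007 0.024] w 0.0246 q [-0.08  0.47  1.67  0.    0.99  1.66]
tool-frame mm [-84.7 -39.4   3. ]
rotvec [-0.001 -0.001 -0.006]
```

View pics/top4.png

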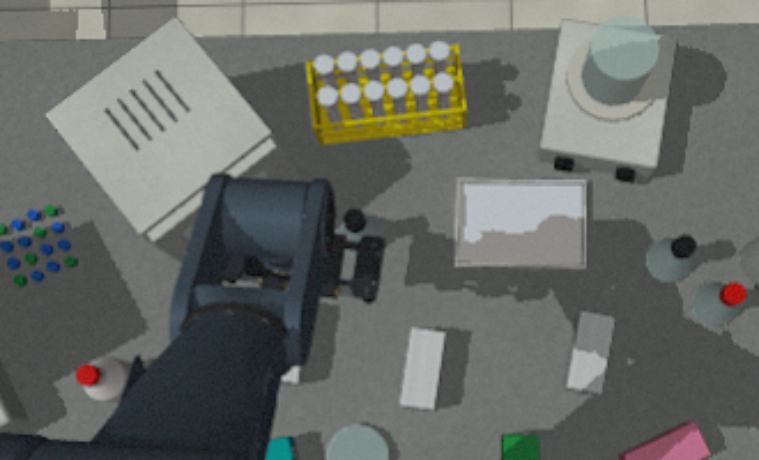

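View pics/wrist4.png

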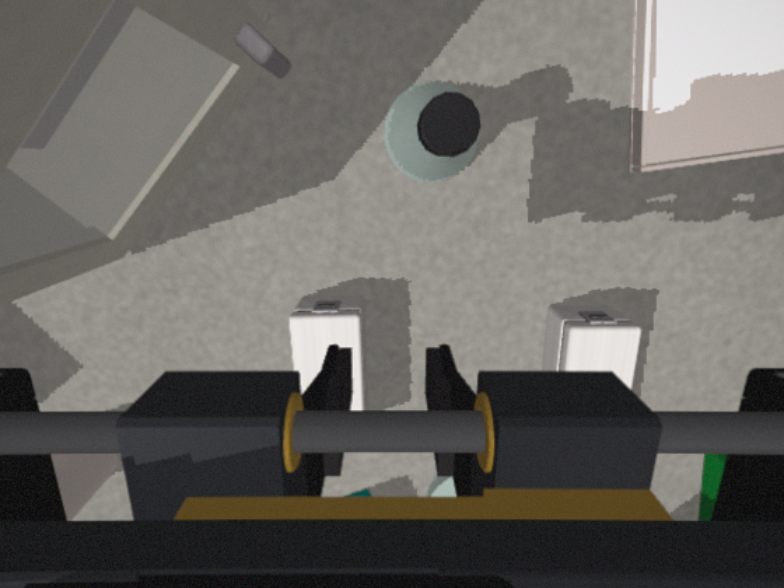

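The top view shows the door flush with the cabinet front. In the wrist view the left case's far top edge runs from about (290,317) to (361,311), and the middle case's from (568,322) to (641,327).

```bash
python3 - <<'E'
from h import *
c=pickle.load(open("wrist4.pkl","rb"))
P=cloud(c);z=P[...,2]
for nm,uv in (("L",[(290,317),(361,311)]),("M",[(568,322),(641,327)])):
    W=onplane(c,np.array(uv)/1.4,.05);d=W[1]-W[0]
    a=np.arctan2(d[1],d[0])+np.pi/2
    print(nm,W.round(4),np.linalg.norm(d),"yaw",a,"ctr",W.mean(0)-.055*np.array([np.cos(a),np.sin(a),0]))
    # side edges via white-top pixels
# left edge line of L
W=onplane(c,np.array([(290,317),(297,371)])/1.4,.05);d=W[0]-W[1];print("L side yaw",np.arctan2(d[1],d[0]))
W=onplane(c,np.array([(641,327),(633,371)])/1.4,.05);d=W[0]-W[1];print("M side yaw",np.arctan2(d[1],d[0]))
# top-view refine by brightness
c=pickle.load(open("top0.pkl","rb"));z=cloud(c)[...,2];g=c["img"].min(2)
for nm,(u,v) in (("L",(215,239)),("M",(273,250)),("R",(347,243))):
    m=np.zeros(g.shape,np.uint8);s=np.s_[v-26:v+27,u-20:u+21];m[s]=((g[s]>165)&(z[s]>.03))
    k=max(cv2.findContours(m,0,1)[0],key=cv2.contourArea).reshape(-1,2)
    W=onplane(c,k,.05)[:,:2].astype(np.float32)*1000;r=cv2.minAreaRect(W);print(nm,r)
E
```

```text
L [[0.5286 0.1395 0.05  ]
 [0.5248 0.0907 0.05  ]] 0.04901768829441385 yaw -0.0783223828011761 ctr [0.47185415 0.11939197 0.05      ]
M [[ 0.4932 -0.0482  0.05  ]
 [ 0.4813 -0.0972  0.05  ]] 0.05043048453680166 yaw -0.2390356383110923 ctr [ 0.43381851 -0.05972019  0.05      ]
L side yaw -0.10858518584767024
M side yaw -0.1752055771923071
L ((467.7581787109375, 123.94975280761719), (43.50241470336914, 103.84538269042969), 81.20374298095703)
M ((427.44183349609375, -66.16610717773438), (43.660438537597656, 103.75541687011719), 80.73399353027344)
R ((446.19085693359375, -301.30303955078125), (44.55298614501953, 103.80172729492188), 76.56631469726562)
```

```bash
python3 s.py .468 .122 .012 -.15
```

```text
t5.20 p [0.5427 0.0689 0.183 ] yaw -0.158 z [ 0.002  0.001 -1.   ] F [-0.2   0.06  0.6 ] M [ 0.048 -0.007 -0.033] w 0.0324 q [-0.08  0.47  1.67  0.    0.99  1.65]
tool-frame mm [-82.5 -40.5 170.9]
rotvec [-0.001 -0.002 -0.008]
```

```bash
python3 -m inch '[{"ax":0,"ay":0,"az":0,"dx":-27.5,"dy":-13.5,"dz":0,"gripper":100},{"ax":0,"ay":0,"az":0,"dx":-27.5,"dy":-13.5,"dz":0,"gripper":100},{"ax":0,"ay":0,"az":0,"dx":-27.5,"dy":-13.5,"dz":0,"gripper":100},{"ax":0,"ay":0,"az":0,"dx":0,"dy":0,"dz":35,"gripper":100},{"ax":0,"ay":0,"az":0,"dx":0,"dy":0,"dz":35,"gripper":100},{"ax":0,"ay":0,"az":0,"dx":0,"dy":0,"dz":20,"gripper":100},{"ax":0,"ay":0,"az":0,"dx":0,"dy":0,"dz":0,"gripper":100}]'; python3 s.py .468 .122 .012 -.15;python3 - <<'E'
from h import *
from rig import optics
for n in ("wrist","side"):
    c=optics.camera(n);im=c["img"][:,:,::-1]
    if n=="side": im=im[120:270,140:320]
    k=1.4 if n=="wrist" else 4
    cv2.imwrite(f"pics/{n}5.png",cv2.resize(im,None,fx=k,fy=k))
E
```

```text
time: 5.9
position: [0.4655, 0.1217, 0.0905]
tool_rot: [0.997, -0.078, -0.002, 0.0]
ft_force: [0.9, -1.1, -0.6]
grip_width: 0.0844
t5.90 p [0.4655 0.1217 0.0905] yaw -0.155 z [-0.005  0.    -1.   ] F [ 0.85 -1.06 -0.6 ] M [ 0.038  0.021 -0.045] w 0.0844 q [0.02 0.56 1.9  0.   0.68 1.75]
tool-frame mm [ 2.8 -0.7 78.4]
rotvec [ 0.     0.005 -0.005]
```

View pics/side5.png

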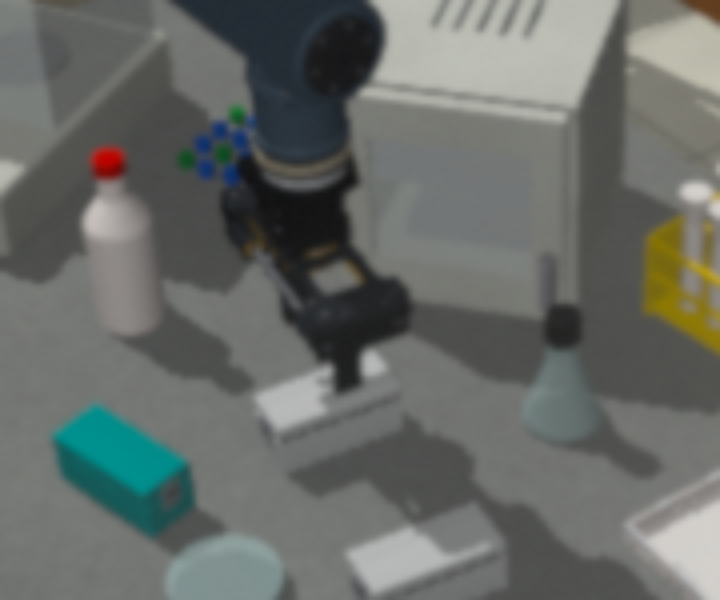

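View pics/wrist5.png

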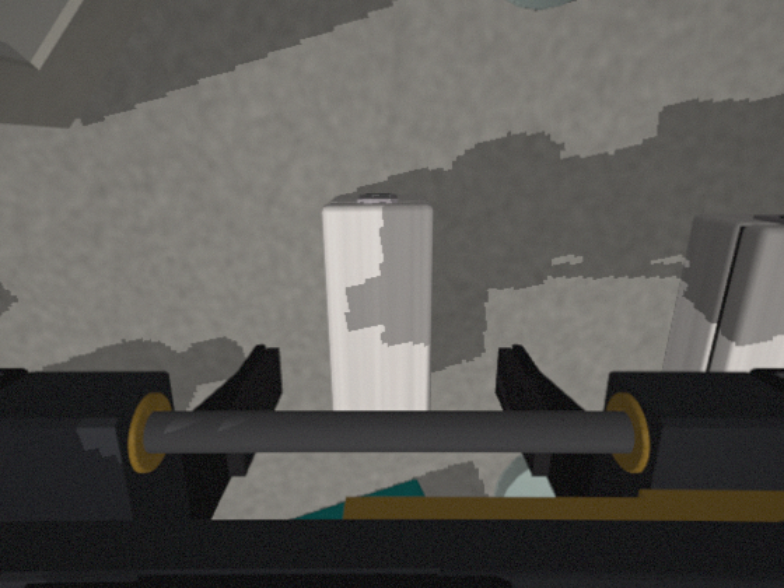

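The left case lies between the open jaws, at columns 323 to 432 with the jaw centre near 388, and is well aligned. I descend and grip.

```bash
python3 -m inch '[{"ax":0,"ay":0,"az":0,"dx":3,"dy":-2,"dz":30,"gripper":100},{"ax":0,"ay":0,"az":0,"dx":0,"dy":0,"dz":28,"gripper":100},{"ax":0,"ay":0,"az":0,"dx":0,"dy":0,"dz":13,"gripper":100},{"ax":0,"ay":0,"az":0,"dx":0,"dy":0,"dz":6,"gripper":40},{"ax":0,"ay":0,"az":0,"dx":0,"dy":0,"dz":0,"gripper":40},{"ax":0,"ay":0,"az":0,"dx":0,"dy":0,"dz":0,"gripper":40},{"ax":0,"ay":0,"az":0,"dx":0,"dy":0,"dz":0,"gripper":40},{"ax":0,"ay":0,"az":0,"dx":0,"dy":0,"dz":0,"gripper":40}]' 50; python3 s.py .468 .122 .012 -.15
```

```text
time: 6.8
position: [0.471, 0.1229, 0.0164]
tool_rot: [0.997, -0.079, 0.001, -0.0]
ft_force: [-0.1, 1.8, 0.8]
grip_width: 0.055
t6.80 p [0.471  0.1229 0.0164] yaw -0.158 z [ 0.002  0.    -1.   ] F [-0.13  1.8   0.76] M [ 0.714 -0.075  0.018] w 0.0550 q [0.03 0.71 1.93 0.   0.5  1.75]
tool-frame mm [-2.8  1.3  4.4]
rotvec [-0.    -0.002 -0.008]
```

```bash
python3 -m inch '[{"ax":0,"ay":0,"az":0,"dx":0,"dy":0,"dz":0,"gripper":40},{"ax":0,"ay":0,"az":0,"dx":0,"dy":0,"dz":0,"gripper":40},{"ax":0,"ay":0,"az":0,"dx":0,"dy":0,"dz":0,"gripper":40}]' 50; python3 s.py; python3 -m inch '[{"ax":0,"ay":0,"az":0,"dx":0,"dy":0,"dz":-5,"gripper":40},{"ax":0,"ay":0,"az":0,"dx":0,"dy":0,"dz":-30,"gripper":40},{"ax":0,"ay":0,"az":0,"dx":0,"dy":0,"dz":-30,"gripper":40},{"ax":0,"ay":0,"az":0,"dx":0,"dy":0,"dz":-25,"gripper":40},{"ax":0,"ay":0,"az":0,"dx":0,"dy":0,"dz":-10,"gripper":40},{"ax":0,"ay":0,"az":0,"dx":0,"dy":0,"dz":0,"gripper":40},{"ax":0,"ay":0,"az":0,"dx":0,"dy":0,"dz":0,"gripper":40}]'; for i in 1 2 3; do python3 s.py; python3 -m inch '[{"ax":0,"ay":0,"az":0,"dx":0,"dy":0,"dz":0,"gripper":40}]' >/dev/null; done; python3 s.py
```

```text
time: 7.1
position: [0.4712, 0.1231, 0.0164]
tool_rot: [0.997, -0.079, 0.001, -0.0]
ft_force: [0.2, 1.6, 6.6]
grip_width: 0.0495
t7.10 p [0.4712 0.1231 0.0164] yaw -0.158 z [ 0.002  0.    -1.   ] F [0.17 1.6  6.56] M [ 0.602 -0.03   0.044] w 0.0495 q [0.03 0.71 1.93 0.   0.5  1.75]
time: 7.8
position: [0.4693, 0.1227, 0.1147]
tool_rot: [0.997, -0.079, -0.001, 0.0]
ft_force: [0.6, 0.1, -5.0]
grip_width: 0.0495
t7.80 p [0.4693 0.1227 0.1147] yaw -0.158 z [-0.002 -0.    -1.   ] F [ 0.59  0.13 -4.98] M [ 0.073  0.087 -0.049] w 0.0495 q [ 0.02  0.52  1.88 -0.    0.75  1.75]
t7.90 p [0.469  0.1227 0.1142] yaw -0.158 z [-0.003 -0.    -1.   ] F [ 0.07 -0.91 -4.  ] M [0.038 0.027 0.013] w 0.0499 q [ 0.02  0.52  1.88 -0.    0.75  1.75]
t8.00 p [0.4694 0.1227 0.1143] yaw -0.158 z [-0.003 -0.    -1.   ] F [-0.79 -0.14 -3.85] M [-0.005 -0.007  0.022] w 0.0495 q [0.02 0.52 1.88 0.   0.75 1.75]
t8.10 p [0.4698 0.1227 0.1147] yaw -0.158 z [-0.002 -0.    -1.   ] F [-0.18 -0.25 -3.83] M [ 0.06   0.016 -0.038] w 0.0496 q [ 0.02  0.52  1.88 -0.    0.75  1.75]
```

```bash
cat > m.py <<'E'
from s import *
o=robot.get_obs();r=R.from_quat(o["tool_rot"])
print("t%.2f"%o["time"],"M",o["moment"].round(3),"tool My %.3f"%r.inv().apply(o["moment"])[1],"pitch z",r.as_matrix()[:,2].round(3),"Fz %.2f"%o["ft_force"][2],"w %.4f"%o["grip_width"])
E
python3 -m inch '[{"ax":0,"ay":0.145,"az":0,"dx":0,"dy":0,"dz":0,"gripper":40},{"ax":0,"ay":0.145,"az":0,"dx":0,"dy":0,"dz":0,"gripper":40},{"ax":0,"ay":0.145,"az":0,"dx":0,"dy":0,"dz":0,"gripper":40},{"ax":0,"ay":0,"az":0,"dx":0,"dy":0,"dz":0,"gripper":40},{"ax":0,"ay":0,"az":0,"dx":0,"dy":0,"dz":0,"gripper":40},{"ax":0,"ay":0,"az":0,"dx":0,"dy":0,"dz":0,"gripper":40},{"ax":0,"ay":0,"az":0,"dx":0,"dy":0,"dz":0,"gripper":40}]'>/dev/null; python3 s.py
python3 -m inch '[{"ax":0,"ay":-0.145,"az":0,"dx":0,"dy":0,"dz":0,"gripper":40},{"ax":0,"ay":-0.145,"az":0,"dx":0,"dy":0,"dz":0,"gripper":40},{"ax":0,"ay":-0.145,"az":0,"dx":0,"dy":0,"dz":0,"gripper":40},{"ax":0,"ay":0,"az":0,"dx":0,"dy":0,"dz":0,"gripper":40},{"ax":0,"ay":0,"az":0,"dx":0,"dy":0,"dz":0,"gripper":40},{"ax":0,"ay":0,"az":0,"dx":0,"dy":0,"dz":0,"gripper":40}]'>/dev/null
for i in 1 2 3 4; do python3 m.py; python3 -m inch '[{"ax":0,"ay":0,"az":0,"dx":0,"dy":0,"dz":0,"gripper":40}]' >/dev/null; done
python3 -m inch '[{"ax":0,"ay":-0.145,"az":0,"dx":0,"dy":0,"dz":0,"gripper":40},{"ax":0,"ay":-0.145,"az":0,"dx":0,"dy":0,"dz":0,"gripper":40},{"ax":0,"ay":-0.145,"az":0,"dx":0,"dy":0,"dz":0,"gripper":40},{"ax":0,"ay":0,"az":0,"dx":0,"dy":0,"dz":0,"gripper":40},{"ax":0,"ay":0,"az":0,"dx":0,"dy":0,"dz":0,"gripper":40},{"ax":0,"ay":0,"az":0,"dx":0,"dy":0,"dz":0,"gripper":40},{"ax":0,"ay":0,"az":0,"dx":0,"dy":0,"dz":0,"gripper":40}]'>/dev/null; python3 s.py
python3 -m inch '[{"ax":0,"ay":0.145,"az":0,"dx":0,"dy":0,"dz":0,"gripper":40},{"ax":0,"ay":0.145,"az":0,"dx":0,"dy":0,"dz":0,"gripper":40},{"ax":0,"ay":0.145,"az":0,"dx":0,"dy":0,"dz":0,"gripper":40},{"ax":0,"ay":0,"az":0,"dx":0,"dy":0,"dz":0,"gripper":40},{"ax":0,"ay":0,"az":0,"dx":0,"dy":0,"dz":0,"gripper":40},{"ax":0,"ay":0,"az":0,"dx":0,"dy":0,"dz":0,"gripper":40}]'>/dev/null
for i in 1 2 3 4; do python3 m.py; python3 -m inch '[{"ax":0,"ay":0,"az":0,"dx":0,"dy":0,"dz":0,"gripper":40}]' >/dev/null; done; python3 s.py .4711 .123 .0164 -.158
```

```text
t8.80 p [0.4733 0.1122 0.1159] yaw -0.164 z [ 0.319 -0.085 -0.944] F [ 0.35  0.18 -4.89] M [ 0.128  0.449 -0.038] w 0.0493 q [ 0.07  0.48  2.1  -0.42  0.27  2.2 ]
t9.40 M [ 0.09  -0.08  -0.004] tool My 0.063 pitch z [-0.075 -0.028 -0.997] Fz -4.68 w 0.0497
t9.50 M [ 0.121 -0.069 -0.047] tool My 0.044 pitch z [-0.075 -0.028 -0.997] Fz -4.45 w 0.0495
t9.60 M [ 0.034 -0.064 -0.001] tool My 0.056 pitch z [-0.074 -0.028 -0.997] Fz -5.24 w 0.0499
t9.70 M [ 0.063 -0.063 -0.056] tool My 0.049 pitch z [-0.073 -0.028 -0.997] Fz -4.91 w 0.0495
t10.50 p [0.4709 0.1096 0.1159] yaw -0.200 z [-0.479  0.05  -0.876] F [ 0.18 -0.62 -4.92] M [ 0.025 -0.537 -0.017] w 0.0498 q [-0.03  0.71  1.55  0.04  1.39  1.72]
t11.10 M [ 0.087 -0.087  0.058] tool My 0.073 pitch z [-0.072 -0.027 -0.997] Fz -4.42 w 0.0499
t11.20 M [ 0.066  0.014 -0.02 ] tool My -0.027 pitch z [-0.072 -0.027 -0.997] Fz -3.94 w 0.0496
t11.30 M [0.038 0.003 0.033] tool My -0.008 pitch z [-0.074 -0.027 -0.997] Fz -3.74 w 0.0496
t11.40 M [ 0.125 -0.017  0.065] tool My -0.003 pitch z [-0.074 -0.027 -0.997] Fz -4.50 w 0.0495
t11.50 p [0.4723 0.1091 0.1147] yaw -0.181 z [-0.074 -0.027 -0.997] F [-0.14  0.58 -3.28] M [ 0.07  -0.008  0.006] w 0.0494 q [ 0.01  0.54  1.82 -0.04  0.85  1.79]
tool-frame mm [  3.  -17.4  97.7]
rotvec [ 0.04   0.068 -0.022]
```

The first tilt ran near the wrist singularity, which left a residual tilt and an ambiguous reading. I level the case, raise it to where the wrist has room, and repeat.

```bash
python3 -m inch '[{"ax":0.04,"ay":0.068,"az":-0.022,"dx":0,"dy":0,"dz":0,"gripper":40},{"ax":0,"ay":0,"az":0,"dx":0,"dy":-13,"dz":-35,"gripper":40},{"ax":0,"ay":0,"az":0,"dx":0,"dy":0,"dz":-40,"gripper":40},{"ax":0,"ay":0,"az":0,"dx":10,"dy":0,"dz":-35,"gripper":40},{"ax":0,"ay":0,"az":0,"dx":10,"dy":0,"dz":-20,"gripper":40},{"ax":0,"ay":0,"az":0,"dx":0,"dy":0,"dz":0,"gripper":40},{"ax":0,"ay":0,"az":0,"dx":0,"dy":0,"dz":0,"gripper":40},{"ax":0,"ay":0,"az":0,"dx":0,"dy":0,"dz":0,"gripper":40}]'>/dev/null; 
for i in 1 2 3 4; do python3 m.py; python3 -m inch '[{"ax":0,"ay":0,"az":0,"dx":0,"dy":0,"dz":0,"gripper":40}]' >/dev/null; done; python3 s.py .4711 .123 .0164 -.158
```

```text
t12.30 M [0.065 0.018 0.018] tool My -0.028 pitch z [-0.005  0.    -1.   ] Fz -3.69 w 0.0499
t12.40 M [ 0.059  0.032 -0.004] tool My -0.041 pitch z [-0.004  0.    -1.   ] Fz -4.17 w 0.0494
t12.50 M [0.06  0.061 0.015] tool My -0.070 pitch z [-0.003  0.    -1.   ] Fz -4.27 w 0.0497
t12.60 M [0.02  0.007 0.004] tool My -0.010 pitch z [-0.001  0.    -1.   ] Fz -4.59 w 0.0497
t12.70 p [0.4937 0.1189 0.2446] yaw -0.158 z [-0.     0.001 -1.   ] F [-0.49  0.56 -4.7 ] M [-0.011 -0.032  0.01 ] w 0.0497 q [0.02 0.34 1.7  0.   1.1  1.74]
tool-frame mm [-22.8  -0.4 228.2]
rotvec [-0.     0.001  0.   ]
```

```bash

python3 -m inch '[{"ax":0,"ay":0.14,"az":0,"dx":0,"dy":0,"dz":0,"gripper":40},{"ax":0,"ay":0.14,"az":0,"dx":0,"dy":0,"dz":0,"gripper":40},{"ax":0,"ay":0.14,"az":0,"dx":0,"dy":0,"dz":0,"gripper":40},{"ax":0,"ay":0,"az":0,"dx":0,"dy":0,"dz":0,"gripper":40},{"ax":0,"ay":0,"az":0,"dx":0,"dy":0,"dz":0,"gripper":40},{"ax":0,"ay":0,"az":0,"dx":0,"dy":0,"dz":0,"gripper":40}]'>/dev/null; python3 m.py
python3 -m inch '[{"ax":0,"ay":-0.14,"az":0,"dx":0,"dy":0,"dz":0,"gripper":40},{"ax":0,"ay":-0.14,"az":0,"dx":0,"dy":0,"dz":0,"gripper":40},{"ax":0,"ay":-0.14,"az":0,"dx":0,"dy":0,"dz":0,"gripper":40},{"ax":0,"ay":0,"az":0,"dx":0,"dy":0,"dz":0,"gripper":40},{"ax":0,"ay":0,"az":0,"dx":0,"dy":0,"dz":0,"gripper":40}]'>/dev/null
for i in 1 2 3 4 5; do python3 m.py; python3 -m inch '[{"ax":0,"ay":0,"az":0,"dx":0,"dy":0,"dz":0,"gripper":40}]' >/dev/null; done
python3 -m inch '[{"ax":0,"ay":-0.14,"az":0,"dx":0,"dy":0,"dz":0,"gripper":40},{"ax":0,"ay":-0.14,"az":0,"dx":0,"dy":0,"dz":0,"gripper":40},{"ax":0,"ay":-0.14,"az":0,"dx":0,"dy":0,"dz":0,"gripper":40},{"ax":0,"ay":0,"az":0,"dx":0,"dy":0,"dz":0,"gripper":40},{"ax":0,"ay":0,"az":0,"dx":0,"dy":0,"dz":0,"gripper":40},{"ax":0,"ay":0,"az":0,"dx":0,"dy":0,"dz":0,"gripper":40}]'>/dev/null; python3 m.py
python3 -m inch '[{"ax":0,"ay":0.14,"az":0,"dx":0,"dy":0,"dz":0,"gripper":40},{"ax":0,"ay":0.14,"az":0,"dx":0,"dy":0,"dz":0,"gripper":40},{"ax":0,"ay":0.14,"az":0,"dx":0,"dy":0,"dz":0,"gripper":40},{"ax":0,"ay":0,"az":0,"dx":0,"dy":0,"dz":0,"gripper":40},{"ax":0,"ay":0,"az":0,"dx":0,"dy":0,"dz":0,"gripper":40}]'>/dev/null
for i in 1 2 3 4 5; do python3 m.py; python3 -m inch '[{"ax":0,"ay":0,"az":0,"dx":0,"dy":0,"dz":0,"gripper":40}]' >/dev/null; done; python3 s.py .4711 .123 .0164 -.158
```

```text
t13.30 M [ 0.086  0.437 -0.005] tool My -0.445 pitch z [ 0.405 -0.063 -0.912] Fz -3.31 w 0.0496
t13.80 M [0.087 0.057 0.021] tool My -0.070 pitch z [ 0.003  0.    -1.   ] Fz -6.23 w 0.0495
t13.90 M [-0.012  0.019 -0.021] tool My -0.017 pitch z [ 0.  0. -1.] Fz -3.92 w 0.0495
t14.00 M [-0.012 -0.026  0.03 ] tool My 0.028 pitch z [-0.  0. -1.] Fz -4.79 w 0.0495
t14.10 M [-0.012 -0.015  0.002] tool My 0.017 pitch z [ 0.  0. -1.] Fz -3.88 w 0.0496
t14.20 M [ 0.061 -0.027 -0.016] tool My 0.017 pitch z [ 0.001  0.    -1.   ] Fz -4.74 w 0.0496
t14.90 M [-0.006 -0.417 -0.04 ] tool My 0.412 pitch z [-0.401  0.064 -0.914] Fz -4.15 w 0.0494
t15.40 M [ 0.004 -0.012 -0.025] tool My 0.011 pitch z [-0.     0.001 -1.   ] Fz -3.90 w 0.0497
t15.50 M [-0.01   0.007  0.026] tool My -0.005 pitch z [ 0.002  0.001 -1.   ] Fz -4.47 w 0.0497
t15.60 M [0.029 0.021 0.023] tool My -0.025 pitch z [ 0.001  0.001 -1.   ] Fz -4.62 w 0.0497
t15.70 M [0.048 0.07  0.011] tool My -0.077 pitch z [-0.     0.001 -1.   ] Fz -3.88 w 0.0497
t15.80 M [ 0.05   0.081 -0.011] tool My -0.088 pitch z [-0.001  0.001 -1.   ] Fz -4.13 w 0.0496
t15.90 p [0.4941 0.1187 0.2446] yaw -0.158 z [-0.     0.001 -1.   ] F [ 1.09 -0.5  -3.25] M [ 0.054  0.075 -0.029] w 0.0500 q [0.02 0.34 1.69 0.   1.11 1.74]
tool-frame mm [-23.3  -0.5 228.2]
rotvec [-0.     0.001 -0.   ]
```

The mean moment changes by only about 0.03 N m between the two ends, where a rattler would give about 0.13, so the left case looks silent. I will compare it with the others. Standing it back now.

```bash
python3 -m inch '[{"ax":0,"ay":0,"az":0,"dx":-12,"dy":0,"dz":40,"gripper":40},{"ax":0,"ay":0,"az":0,"dx":-11,"dy":-0.5,"dz":40,"gripper":40},{"ax":0,"ay":0,"az":0,"dx":0,"dy":0,"dz":40,"gripper":40},{"ax":0,"ay":0,"az":0,"dx":0,"dy":0,"dz":40,"gripper":40},{"ax":0,"ay":0,"az":0,"dx":0,"dy":0,"dz":40,"gripper":40},{"ax":0,"ay":0,"az":0,"dx":0,"dy":0,"dz":16,"gripper":40},{"ax":0,"ay":0,"az":0,"dx":0,"dy":0,"dz":5,"gripper":40},{"ax":0,"ay":0,"az":0,"dx":0,"dy":0,"dz":0,"gripper":40}]'>/dev/null; python3 s.py .4711 .123 .0164 -.158
```

```text
t16.70 p [0.4718 0.123  0.0235] yaw -0.158 z [-0.     0.001 -1.   ] F [ 0.27 -0.6  -4.05] M [0.072 0.052 0.015] w 0.0496 q [0.03 0.7  1.92 0.   0.52 1.75]
tool-frame mm [-0.7  0.2  7.1]
rotvec [-0.001  0.     0.   ]
```

```bash
python3 - <<'E'
from h import *
from rig import optics
c=optics.camera("side");im=c["img"][:,:,::-1][120:270,140:320]
cv2.imwrite("pics/side6.png",cv2.resize(im,None,fx=4,fy=4))
E
```

```text
(no output)
```

View pics/side6.png

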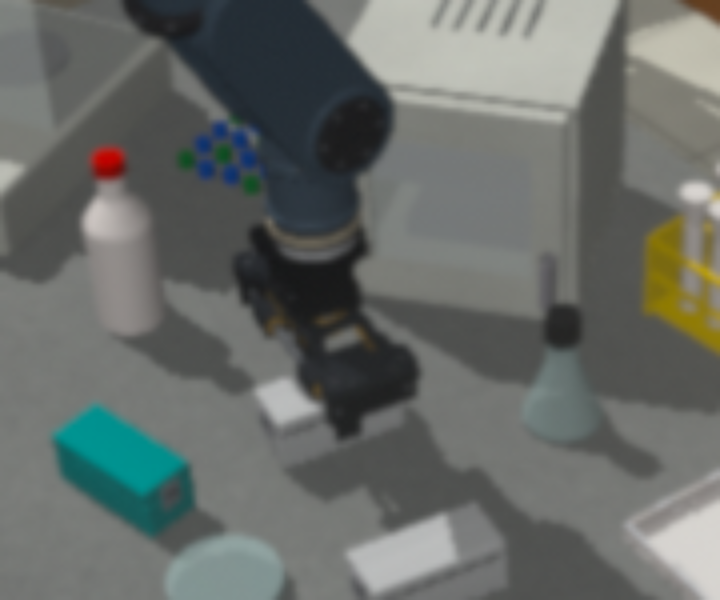

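```bash
python3 -m inch '[{"ax":0,"ay":0,"az":0,"dx":0,"dy":0,"dz":4,"gripper":40},{"ax":0,"ay":0,"az":0,"dx":0,"dy":0,"dz":2.5,"gripper":40},{"ax":0,"ay":0,"az":0,"dx":0,"dy":0,"dz":0.5,"gripper":40}]'>/dev/null; python3 s.py .4711 .123 .0164; python3 -m inch '[{"ax":0,"ay":0,"az":0,"dx":0,"dy":0,"dz":0,"gripper":100},{"ax":0,"ay":0,"az":0,"dx":0,"dy":0,"dz":0,"gripper":100},{"ax":0,"ay":0,"az":0,"dx":0,"dy":0,"dz":0,"gripper":100},{"ax":0,"ay":0,"az":0,"dx":0,"dy":0,"dz":0,"gripper":100},{"ax":0,"ay":0,"az":0,"dx":0,"dy":0,"dz":-10,"gripper":100},{"ax":0,"ay":0,"az":0,"dx":0,"dy":0,"dz":-35,"gripper":100},{"ax":0,"ay":0,"az":0,"dx":0,"dy":0,"dz":-40,"gripper":100}]'>/dev/null; python3 s.py .427 -.066 .012 -.162
```

```text
t17.05 p [0.4717 0.1231 0.0175] yaw -0.158 z [ 0.002  0.001 -1.   ] F [-0.02 -1.06 -4.16] M [-0.012  0.038  0.018] w 0.0499 q [0.03 0.71 1.92 0.   0.51 1.75]
tool-frame mm [-0.6  0.2  1.1]
t17.75 p [0.4701 0.1229 0.1025] yaw -0.158 z [-0.003  0.    -1.   ] F [ 0.84 -0.12  0.  ] M [ 0.029  0.035 -0.026] w 0.0862 q [0.02 0.54 1.88 0.   0.72 1.75]
tool-frame mm [-12.6 193.4  90.5]
rotvec [0.    0.003 0.004]
```

```bash
python3 -m inch '[{"ax":0,"ay":0,"az":0,"dx":-3,"dy":40,"dz":0,"gripper":100},{"ax":0,"ay":0,"az":0,"dx":-3,"dy":45,"dz":0,"gripper":100},{"ax":0,"ay":0,"az":0,"dx":-3,"dy":45,"dz":0,"gripper":100},{"ax":0,"ay":0,"az":0,"dx":-3,"dy":40,"dz":0,"gripper":100},{"ax":0,"ay":0,"az":0,"dx":-2,"dy":23.5,"dz":0,"gripper":100},{"ax":0,"ay":0,"az":0,"dx":0,"dy":0,"dz":0,"gripper":100}]'>/dev/null; python3 s.py .427 -.066 .012 -.162; python3 - <<'E'
from h import *
from rig import optics
for n in ("wrist","side"):
    c=optics.camera(n);im=c["img"][:,:,::-1]
    if n=="side": im=im[120:270,140:320]
    k=1.4 if n=="wrist" else 4
    cv2.imwrite(f"pics/{n}7.png",cv2.resize(im,None,fx=k,fy=k))
E
```

```text
t18.35 p [ 0.4272 -0.0685  0.1026] yaw -0.162 z [ 0.002 -0.    -1.   ] F [ 0.43  0.44 -0.09] M [-0.001  0.019 -0.014] w 0.0872 q [-0.42  0.49  2.02  0.    0.63  1.31]
tool-frame mm [-0.8 -2.5 90.6]
rotvec [ 0.    -0.002 -0.   ]
```

View pics/side7.png

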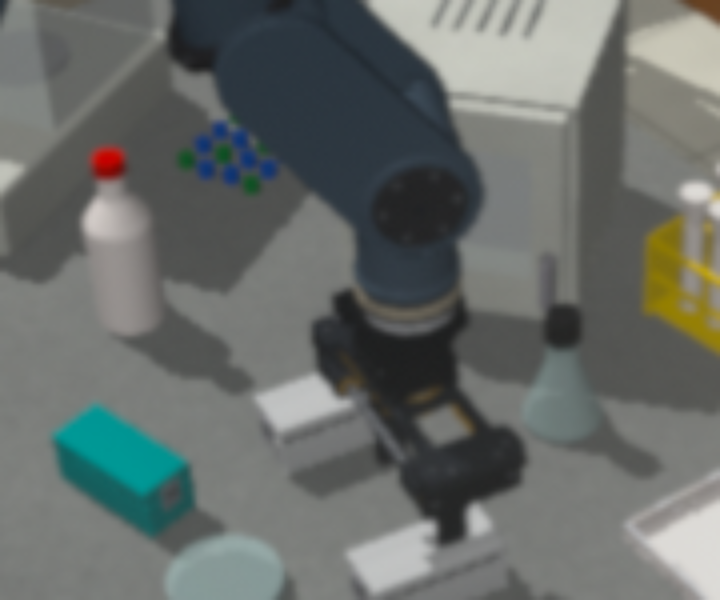

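View pics/wrist7.png

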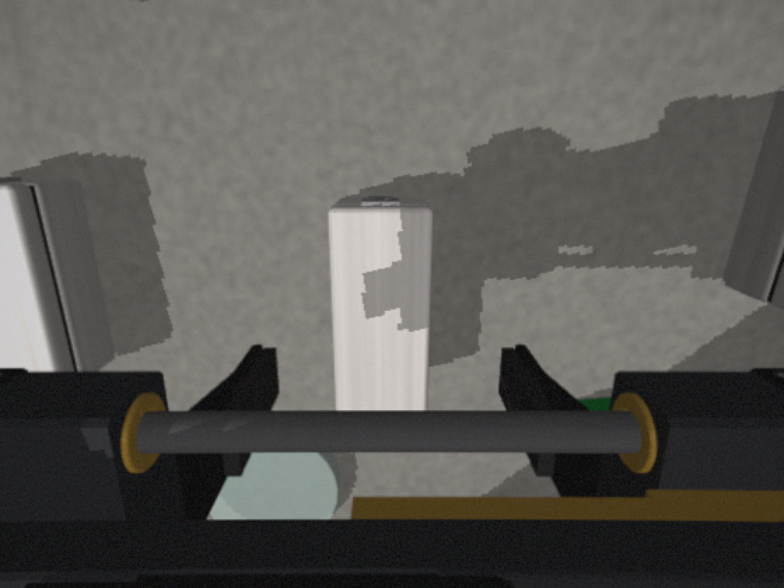

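The middle case sits between the jaws at columns 329 to 432, about 4 mm left of the jaw centre. The left case stands upright in its place.

```bash
python3 -m inch '[{"ax":0,"ay":0,"az":0,"dx":0,"dy":-4,"dz":35,"gripper":100},{"ax":0,"ay":0,"az":0,"dx":0,"dy":0,"dz":30,"gripper":100},{"ax":0,"ay":0,"az":0,"dx":0,"dy":0,"dz":15,"gripper":90},{"ax":0,"ay":0,"az":0,"dx":0,"dy":0,"dz":8,"gripper":65},{"ax":0,"ay":0,"az":0,"dx":0,"dy":0,"dz":0,"gripper":40},{"ax":0,"ay":0,"az":0,"dx":0,"dy":0,"dz":0,"gripper":40},{"ax":0,"ay":0,"az":0,"dx":0,"dy":0,"dz":0,"gripper":40},{"ax":0,"ay":0,"az":0,"dx":0,"dy":0,"dz":0,"gripper":40}]' 50 >/dev/null; python3 s.py
python3 -m inch '[{"ax":0,"ay":0,"az":0,"dx":0,"dy":0,"dz":0,"gripper":40},{"ax":0,"ay":0,"az":0,"dx":0,"dy":0,"dz":0,"gripper":40}]' >/dev/null;python3 s.py
```

```text
t19.25 p [ 0.4285 -0.0621  0.0147] yaw -0.157 z [ 0.002 -0.    -1.   ] F [-1.3   0.52  1.48] M [ 0.067 -0.085  0.063] w 0.0495 q [-0.4   0.69  2.06  0.    0.38  1.32]
t19.45 p [ 0.4285 -0.0621  0.0147] yaw -0.158 z [ 0.002 -0.    -1.   ] F [0.84 0.23 5.92] M [ 0.146 -0.107  0.085] w 0.0495 q [-0.4   0.69  2.06  0.    0.38  1.32]
```

```bash
python3 -m inch '[{"ax":0,"ay":0,"az":0,"dx":0,"dy":0,"dz":-5,"gripper":40},{"ax":0,"ay":0,"az":0,"dx":0,"dy":0,"dz":-35,"gripper":40},{"ax":0,"ay":0,"az":0,"dx":0,"dy":0,"dz":-40,"gripper":40},{"ax":0,"ay":0,"az":0,"dx":10,"dy":0,"dz":-40,"gripper":40},{"ax":0,"ay":0,"az":0,"dx":20,"dy":0,"dz":-40,"gripper":40},{"ax":0,"ay":0,"az":0,"dx":20,"dy":0,"dz":-40,"gripper":40},{"ax":0,"ay":0,"az":0,"dx":10,"dy":0,"dz":-30,"gripper":40},{"ax":0,"ay":0,"az":0,"dx":0,"dy":0,"dz":0,"gripper":40}]' >/dev/null; python3 s.py
python3 -m inch '[{"ax":0,"ay":0.14,"az":0,"dx":0,"dy":0,"dz":0,"gripper":40},{"ax":0,"ay":0.14,"az":0,"dx":0,"dy":0,"dz":0,"gripper":40},{"ax":0,"ay":0.14,"az":0,"dx":0,"dy":0,"dz":0,"gripper":40},{"ax":0,"ay":0,"az":0,"dx":0,"dy":0,"dz":0,"gripper":40},{"ax":0,"ay":0,"az":0,"dx":0,"dy":0,"dz":0,"gripper":40},{"ax":0,"ay":0,"az":0,"dx":0,"dy":0,"dz":0,"gripper":40}]'>/dev/null; python3 m.py
python3 -m inch '[{"ax":0,"ay":-0.14,"az":0,"dx":0,"dy":0,"dz":0,"gripper":40},{"ax":0,"ay":-0.14,"az":0,"dx":0,"dy":0,"dz":0,"gripper":40},{"ax":0,"ay":-0.14,"az":0,"dx":0,"dy":0,"dz":0,"gripper":40},{"ax":0,"ay":0,"az":0,"dx":0,"dy":0,"dz":0,"gripper":40},{"ax":0,"ay":0,"az":0,"dx":0,"dy":0,"dz":0,"gripper":40}]'>/dev/null
for i in 1 2 3 4 5 6; do python3 m.py; python3 -m inch '[{"ax":0,"ay":0,"az":0,"dx":0,"dy":0,"dz":0,"gripper":40}]' >/dev/null; done
python3 -m inch '[{"ax":0,"ay":-0.14,"az":0,"dx":0,"dy":0,"dz":0,"gripper":40},{"ax":0,"ay":-0.14,"az":0,"dx":0,"dy":0,"dz":0,"gripper":40},{"ax":0,"ay":-0.14,"az":0,"dx":0,"dy":0,"dz":0,"gripper":40},{"ax":0,"ay":0,"az":0,"dx":0,"dy":0,"dz":0,"gripper":40},{"ax":0,"ay":0,"az":0,"dx":0,"dy":0,"dz":0,"gripper":40},{"ax":0,"ay":0,"az":0,"dx":0,"dy":0,"dz":0,"gripper":40}]'>/dev/null; python3 m.py
python3 -m inch '[{"ax":0,"ay":0.14,"az":0,"dx":0,"dy":0,"dz":0,"gripper":40},{"ax":0,"ay":0.14,"az":0,"dx":0,"dy":0,"dz":0,"gripper":40},{"ax":0,"ay":0.14,"az":0,"dx":0,"dy":0,"dz":0,"gripper":40},{"ax":0,"ay":0,"az":0,"dx":0,"dy":0,"dz":0,"gripper":40},{"ax":0,"ay":0,"az":0,"dx":0,"dy":0,"dz":0,"gripper":40}]'>/dev/null
for i in 1 2 3 4 5 6; do python3 m.py; python3 -m inch '[{"ax":0,"ay":0,"az":0,"dx":0,"dy":0,"dz":0,"gripper":40}]' >/dev/null; done; python3 s.py .4285 -.0621 .0157 -.158
```

```text
t20.25 p [ 0.4906 -0.0727  0.248 ] yaw -0.158 z [ 0.011 -0.003 -1.   ] F [ 0.09  0.17 -3.73] M [ 0.012  0.031 -0.038] w 0.0493 q [-0.37  0.32  1.73  0.    1.09  1.35]
t20.85 M [ 0.074  0.487 -0.05 ] tool My -0.493 pitch z [ 0.403 -0.064 -0.913] Fz -3.56 w 0.0496
t21.35 M [ 0.005  0.094 -0.023] tool My -0.093 pitch z [ 0.002 -0.    -1.   ] Fz -4.26 w 0.0498
t21.45 M [ 0.002  0.024 -0.005] tool My -0.024 pitch z [-0.     0.001 -1.   ] Fz -5.22 w 0.0496
t21.55 M [-0.007  0.02  -0.033] tool My -0.019 pitch z [-0.     0.001 -1.   ] Fz -4.79 w 0.0494
t21.65 M [ 0.074  0.025 -0.025] tool My -0.037 pitch z [ 0.001  0.001 -1.   ] Fz -3.79 w 0.0498
t21.75 M [ 0.073  0.029 -0.047] tool My -0.040 pitch z [ 0.001  0.    -1.   ] Fz -4.17 w 0.0495
t21.85 M [0.033 0.016 0.008] tool My -0.021 pitch z [ 0.001  0.    -1.   ] Fz -4.43 w 0.0496
t22.55 M [-0.001 -0.489 -0.039] tool My 0.483 pitch z [-0.401  0.064 -0.914] Fz -3.66 w 0.0497
t23.05 M [ 0.033 -0.061  0.015] tool My 0.055 pitch z [ 0.  0. -1.] Fz -4.08 w 0.0497
t23.15 M [ 0.011 -0.023  0.042] tool My 0.021 pitch z [ 0.002 -0.    -1.   ] Fz -4.28 w 0.0497
t23.25 M [ 0.054 -0.01   0.   ] tool My 0.002 pitch z [ 0.001  0.    -1.   ] Fz -4.31 w 0.0495
t23.35 M [0.046 0.03  0.007] tool My -0.037 pitch z [-0.     0.001 -1.   ] Fz -4.77 w 0.0495
t23.45 M [0.034 0.072 0.021] tool My -0.076 pitch z [-0.001  0.001 -1.   ] Fz -3.62 w 0.0496
t23.55 M [0.083 0.033 0.005] tool My -0.045 pitch z [-0.     0.001 -1.   ] Fz -3.78 w 0.0495
t23.65 p [ 0.487  -0.0714  0.2437] yaw -0.158 z [-0.     0.001 -1.   ] F [-0.18 -0.49 -4.6 ] M [0.017 0.018 0.014] w 0.0497 q [-0.37  0.32  1.73  0.    1.09  1.35]
tool-frame mm [-5.91e+01  1.00e-01  2.28e+02]
rotvec [-0.001  0.     0.   ]
```

The middle case shows almost no change: about -0.03 against -0.05 N m once settled. The left one, judged only on its settled values, went from about +0.02 to -0.08. I will decide after the right case, allowing more settling time. Standing the middle back.

```bash
python3 -m inch '[{"ax":0,"ay":0,"az":0,"dx":-20,"dy":0,"dz":38,"gripper":40},{"ax":0,"ay":0,"az":0,"dx":-20,"dy":0,"dz":40,"gripper":40},{"ax":0,"ay":0,"az":0,"dx":-19,"dy":0,"dz":40,"gripper":40},{"ax":0,"ay":0,"az":0,"dx":0,"dy":0,"dz":40,"gripper":40},{"ax":0,"ay":0,"az":0,"dx":0,"dy":0,"dz":40,"gripper":40},{"ax":0,"ay":0,"az":0,"dx":0,"dy":0,"dz":20,"gripper":40},{"ax":0,"ay":0,"az":0,"dx":0,"dy":0,"dz":5,"gripper":40},{"ax":0,"ay":0,"az":0,"dx":0,"dy":0,"dz":0,"gripper":40}]'>/dev/null; python3 s.py .4285 -.0621 .0152 -.158
```

```text
t24.45 p [ 0.4292 -0.0622  0.0205] yaw -0.158 z [-0.     0.001 -1.   ] F [-0.23  0.47 -3.89] M [0.02  0.039 0.08 ] w 0.0498 q [-0.4   0.68  2.06  0.    0.4   1.32]
tool-frame mm [-0.7 -0.   5.3]
rotvec [-0.001  0.     0.   ]
```

```bash
python3 -m inch '[{"ax":0,"ay":0,"az":0,"dx":0,"dy":0,"dz":3,"gripper":40},{"ax":0,"ay":0,"az":0,"dx":0,"dy":0,"dz":2,"gripper":40},{"ax":0,"ay":0,"az":0,"dx":0,"dy":0,"dz":0,"gripper":100},{"ax":0,"ay":0,"az":0,"dx":0,"dy":0,"dz":0,"gripper":100},{"ax":0,"ay":0,"az":0,"dx":0,"dy":0,"dz":0,"gripper":100},{"ax":0,"ay":0,"az":0,"dx":0,"dy":0,"dz":-10,"gripper":100},{"ax":0,"ay":0,"az":0,"dx":0,"dy":0,"dz":-35,"gripper":100},{"ax":0,"ay":0,"az":0,"dx":0,"dy":0,"dz":-40,"gripper":100}]'>/dev/null; python3 s.py .446 -.3015 .012 -.234
python3 -m inch '[{"ax":0,"ay":0,"az":0,"dx":11,"dy":40,"dz":0,"gripper":100},{"ax":0,"ay":0,"az":0,"dx":11,"dy":47,"dz":0,"gripper":100},{"ax":0,"ay":0,"az":0,"dx":11,"dy":47,"dz":0,"gripper":100},{"ax":0,"ay":0,"az":0,"dx":11,"dy":47,"dz":0,"gripper":100},{"ax":0,"ay":0,"az":0,"dx":11,"dy":40,"dz":0,"gripper":100},{"ax":0,"ay":0,"az":0.076,"dx":0,"dy":12,"dz":0,"gripper":100},{"ax":0,"ay":0,"az":0,"dx":0,"dy":0,"dz":0,"gripper":100}]'>/dev/null;python3 s.py .446 -.3015 .012 -.234;  python3 - <<'E'
from h import *
from rig import optics
for n in ("wrist","side"):
    c=optics.camera(n);im=c["img"][:,:,::-1]
    if n=="side": im=im[120:370,140:420]
    k=1.4 if n=="wrist" else 2.4
    cv2.imwrite(f"pics/{n}8.png",cv2.resize(im,None,fx=k,fy=k))
E
```

```text
t25.25 p [ 0.4277 -0.0617  0.1016] yaw -0.158 z [-0.003  0.002 -1.   ] F [ 1.81 -0.43 -0.21] M [-0.015 -0.031 -0.069] w 0.0851 q [-0.4   0.5   2.02  0.    0.63  1.32]
tool-frame mm [ 56.  234.1  89.1]
rotvec [-0.001  0.003  0.076]
t25.95 p [ 0.4465 -0.3034  0.1016] yaw -0.237 z [ 0.002 -0.001 -1.   ] F [-0.3  -0.24  0.46] M [0.07  0.013 0.061] w 0.0869 q [-0.8   0.59  1.75  0.    0.79  1.  ]
tool-frame mm [-1.1 -1.8 89.6]
rotvec [ 0.001 -0.002 -0.003]
```

View pics/side8.png

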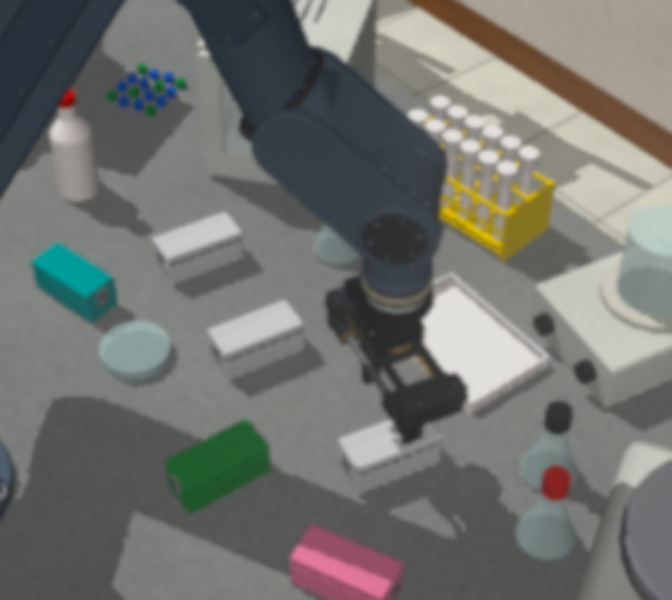

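View pics/wrist8.png

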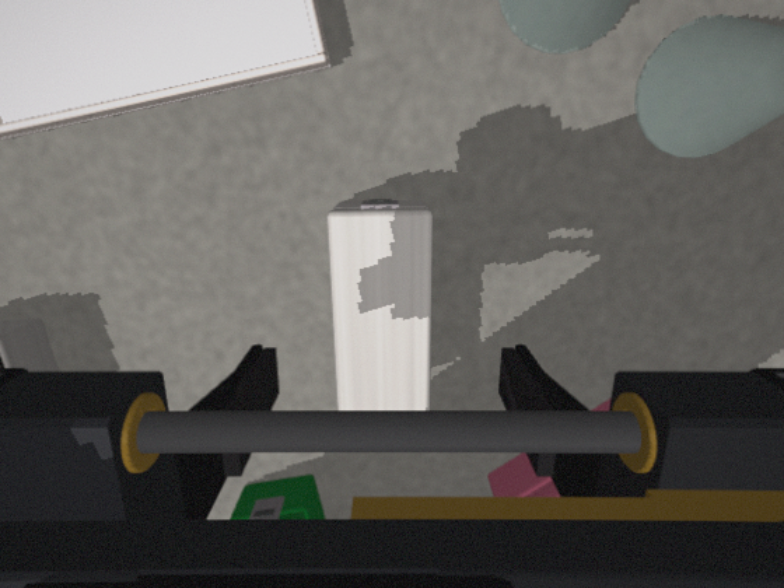

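The right case is centred between the jaws at columns 328 to 432. The left and middle cases stand upright in their places, and the flasks at upper right are clear of the gripper.

```bash
python3 -m inch '[{"ax":0,"ay":0,"az":0,"dx":0,"dy":-4,"dz":35,"gripper":100},{"ax":0,"ay":0,"az":0,"dx":0,"dy":0,"dz":30,"gripper":100},{"ax":0,"ay":0,"az":0,"dx":0,"dy":0,"dz":15,"gripper":90},{"ax":0,"ay":0,"az":0,"dx":0,"dy":0,"dz":8,"gripper":65},{"ax":0,"ay":0,"az":0,"dx":0,"dy":0,"dz":0,"gripper":40},{"ax":0,"ay":0,"az":0,"dx":0,"dy":0,"dz":0,"gripper":40},{"ax":0,"ay":0,"az":0,"dx":0,"dy":0,"dz":0,"gripper":40},{"ax":0,"ay":0,"az":0,"dx":0,"dy":0,"dz":0,"gripper":40}]' 50 >/dev/null; 
python3 -m inch '[{"ax":0,"ay":0,"az":0,"dx":0,"dy":0,"dz":0,"gripper":40},{"ax":0,"ay":0,"az":0,"dx":0,"dy":0,"dz":0,"gripper":40}]' >/dev/null;python3 s.py
python3 -m inch '[{"ax":0,"ay":0,"az":0,"dx":0,"dy":0,"dz":-5,"gripper":40},{"ax":0,"ay":0,"az":0,"dx":0,"dy":0,"dz":-35,"gripper":40},{"ax":0,"ay":0,"az":0,"dx":0,"dy":0,"dz":-40,"gripper":40},{"ax":0,"ay":0,"az":0,"dx":0,"dy":0,"dz":-40,"gripper":40},{"ax":0,"ay":0,"az":0,"dx":0,"dy":0,"dz":-40,"gripper":40},{"ax":0,"ay":0,"az":0,"dx":0,"dy":0,"dz":-40,"gripper":40},{"ax":0,"ay":0,"az":0,"dx":0,"dy":0,"dz":-30,"gripper":40},{"ax":0,"ay":0,"az":0,"dx":0,"dy":0,"dz":0,"gripper":40}]' >/dev/null; python3 s.py
python3 -m inch '[{"ax":0,"ay":0.14,"az":0,"dx":0,"dy":0,"dz":0,"gripper":40},{"ax":0,"ay":0.14,"az":0,"dx":0,"dy":0,"dz":0,"gripper":40},{"ax":0,"ay":0.14,"az":0,"dx":0,"dy":0,"dz":0,"gripper":40},{"ax":0,"ay":0,"az":0,"dx":0,"dy":0,"dz":0,"gripper":40},{"ax":0,"ay":0,"az":0,"dx":0,"dy":0,"dz":0,"gripper":40},{"ax":0,"ay":0,"az":0,"dx":0,"dy":0,"dz":0,"gripper":40}]'>/dev/null; python3 m.py
python3 -m inch '[{"ax":0,"ay":-0.14,"az":0,"dx":0,"dy":0,"dz":0,"gripper":40},{"ax":0,"ay":-0.14,"az":0,"dx":0,"dy":0,"dz":0,"gripper":40},{"ax":0,"ay":-0.14,"az":0,"dx":0,"dy":0,"dz":0,"gripper":40},{"ax":0,"ay":0,"az":0,"dx":0,"dy":0,"dz":0,"gripper":40},{"ax":0,"ay":0,"az":0,"dx":0,"dy":0,"dz":0,"gripper":40},{"ax":0,"ay":0,"az":0,"dx":0,"dy":0,"dz":0,"gripper":40},{"ax":0,"ay":0,"az":0,"dx":0,"dy":0,"dz":0,"gripper":40}]'>/dev/null
for i in 1 2 3 4 5 6; do python3 m.py; python3 -m inch '[{"ax":0,"ay":0,"az":0,"dx":0,"dy":0,"dz":0,"gripper":40}]' >/dev/null; done
python3 -m inch '[{"ax":0,"ay":-0.14,"az":0,"dx":0,"dy":0,"dz":0,"gripper":40},{"ax":0,"ay":-0.14,"az":0,"dx":0,"dy":0,"dz":0,"gripper":40},{"ax":0,"ay":-0.14,"az":0,"dx":0,"dy":0,"dz":0,"gripper":40},{"ax":0,"ay":0,"az":0,"dx":0,"dy":0,"dz":0,"gripper":40},{"ax":0,"ay":0,"az":0,"dx":0,"dy":0,"dz":0,"gripper":40},{"ax":0,"ay":0,"az":0,"dx":0,"dy":0,"dz":0,"gripper":40}]'>/dev/null; python3 m.py
python3 -m inch '[{"ax":0,"ay":0.14,"az":0,"dx":0,"dy":0,"dz":0,"gripper":40},{"ax":0,"ay":0.14,"az":0,"dx":0,"dy":0,"dz":0,"gripper":40},{"ax":0,"ay":0.14,"az":0,"dx":0,"dy":0,"dz":0,"gripper":40},{"ax":0,"ay":0,"az":0,"dx":0,"dy":0,"dz":0,"gripper":40},{"ax":0,"ay":0,"az":0,"dx":0,"dy":0,"dz":0,"gripper":40},{"ax":0,"ay":0,"az":0,"dx":0,"dy":0,"dz":0,"gripper":40},{"ax":0,"ay":0,"az":0,"dx":0,"dy":0,"dz":0,"gripper":40}]'>/dev/null
for i in 1 2 3 4 5 6; do python3 m.py; python3 -m inch '[{"ax":0,"ay":0,"az":0,"dx":0,"dy":0,"dz":0,"gripper":40}]' >/dev/null; done; python3 s.py
```

```text
t27.05 p [ 0.448  -0.2976  0.0138] yaw -0.233 z [ 0.002 -0.001 -1.   ] F [0.24 0.09 5.94] M [-0.043  0.012  0.113] w 0.0496 q [-0.79  0.74  1.8   0.    0.6   1.01]
t27.85 p [ 0.4489 -0.2984  0.2467] yaw -0.234 z [ 0.007 -0.005 -1.   ] F [ 0.59 -1.18 -2.57] M [-0.011 -0.005  0.025] w 0.0498 q [-0.79  0.38  1.63  0.    1.13  1.01]
t28.45 M [ 0.087  0.51  -0.011] tool My -0.517 pitch z [ 0.393 -0.093 -0.915] Fz -4.44 w 0.0499
t29.15 M [0.048 0.035 0.034] tool My -0.045 pitch z [-0.001  0.003 -1.   ] Fz -3.04 w 0.0496
t29.25 M [ 0.06   0.065 -0.001] tool My -0.077 pitch z [-0.     0.002 -1.   ] Fz -3.82 w 0.0498
t29.35 M [ 0.037  0.02  -0.04 ] tool My -0.028 pitch z [-0.     0.002 -1.   ] Fz -4.06 w 0.0500
t29.45 M [ 0.013  0.05  -0.013] tool My -0.051 pitch z [-0.     0.002 -1.   ] Fz -4.08 w 0.0497
t29.55 M [-0.001  0.072 -0.033] tool My -0.070 pitch z [-0.     0.002 -1.   ] Fz -3.62 w 0.0498
t29.65 M [ 0.064  0.04  -0.008] tool My -0.054 pitch z [-0.     0.002 -1.   ] Fz -3.82 w 0.0498
t30.35 M [-0.071 -0.522  0.005] tool My 0.524 pitch z [-0.396  0.096 -0.913] Fz -3.43 w 0.0495
t31.05 M [ 0.041  0.019 -0.046] tool My -0.028 pitch z [-0.     0.001 -1.   ] Fz -3.16 w 0.0499
t31.15 M [ 0.03   0.033 -0.057] tool My -0.039 pitch z [-0.001  0.002 -1.   ] Fz -4.26 w 0.0495
t31.25 M [0.027 0.054 0.004] tool My -0.059 pitch z [-0.001  0.002 -1.   ] Fz -3.77 w 0.0495
t31.35 M [0.01  0.006 0.041] tool My -0.008 pitch z [-0.001  0.002 -1.   ] Fz -3.70 w 0.0495
t31.45 M [ 0.115  0.02  -0.008] tool My -0.046 pitch z [-0.001  0.002 -1.   ] Fz -3.77 w 0.0498
t31.55 M [ 0.028 -0.005 -0.028] tool My -0.002 pitch z [-0.001  0.002 -1.   ] Fz -3.39 w 0.0496
t31.65 p [ 0.4475 -0.2967  0.2427] yaw -0.233 z [-0.     0.002 -1.   ] F [ 1.61  0.31 -3.63] M [ 0.002  0.034 -0.007] w 0.0498 q [-0.79  0.39  1.63  0.    1.13  1.01]
```

The right case is silent: about -0.05 against -0.03 N m settled, with tilted readings of ±0.52, compared with only ±0.43 for the left. That points to the left case. I put the right one back, then pick up the left and re-check it with good settling.

```bash
python3 -m inch '[{"ax":0,"ay":0,"az":0,"dx":0.5,"dy":1,"dz":38,"gripper":40},{"ax":0,"ay":0,"az":0,"dx":0,"dy":0,"dz":40,"gripper":40},{"ax":0,"ay":0,"az":0,"dx":0,"dy":0,"dz":40,"gripper":40},{"ax":0,"ay":0,"az":0,"dx":0,"dy":0,"dz":40,"gripper":40},{"ax":0,"ay":0,"az":0,"dx":0,"dy":0,"dz":40,"gripper":40},{"ax":0,"ay":0,"az":0,"dx":0,"dy":0,"dz":19,"gripper":40},{"ax":0,"ay":0,"az":0,"dx":0,"dy":0,"dz":5,"gripper":40},{"ax":0,"ay":0,"az":0,"dx":0,"dy":0,"dz":0,"gripper":40}]'>/dev/null; python3 s.py .448 -.2976 .0143 -.233
```

```text
t32.45 p [ 0.4479 -0.2977  0.0203] yaw -0.233 z [-0.001  0.002 -1.   ] F [ 0.23 -0.42 -4.74] M [ 0.041 -0.048  0.023] w 0.0496 q [-0.8   0.73  1.79  0.    0.62  1.01]
tool-frame mm [ 0.1 -0.1  6. ]
rotvec [-0.002  0.001  0.   ]
```

```bash
python3 -m inch '[{"ax":0,"ay":0,"az":0,"dx":0,"dy":0,"dz":4,"gripper":40},{"ax":0,"ay":0,"az":0,"dx":0,"dy":0,"dz":2,"gripper":40},{"ax":0,"ay":0,"az":0,"dx":0,"dy":0,"dz":0,"gripper":100},{"ax":0,"ay":0,"az":0,"dx":0,"dy":0,"dz":0,"gripper":100},{"ax":0,"ay":0,"az":0,"dx":0,"dy":0,"dz":0,"gripper":100},{"ax":0,"ay":0,"az":0,"dx":0,"dy":0,"dz":-10,"gripper":100},{"ax":0,"ay":0,"az":0,"dx":0,"dy":0,"dz":-35,"gripper":100},{"ax":0,"ay":0,"az":-0.075,"dx":0,"dy":0,"dz":-40,"gripper":100}]'>/dev/null; python3 s.py .4711 .123 .0145 -.158
```

```text
t33.25 p [ 0.4469 -0.2969  0.1002] yaw -0.156 z [-0.003  0.004 -1.   ] F [-0.08 -1.4  -0.04] M [ 0.083  0.016 -0.051] w 0.0850 q [-0.8   0.59  1.76  0.    0.8   0.93]
tool-frame mm [ -41.1 -418.2   87.3]
rotvec [-0.003  0.003  0.002]
```

```bash
python3 -m inch '[{"ax":0,"ay":0,"az":0,"dx":-4,"dy":-40,"dz":0,"gripper":100},{"ax":0,"ay":0,"az":0,"dx":-5,"dy":-48,"dz":0,"gripper":100},{"ax":0,"ay":0,"az":0,"dx":-5,"dy":-48,"dz":0,"gripper":100},{"ax":0,"ay":0,"az":0,"dx":-5,"dy":-48,"dz":0,"gripper":100},{"ax":0,"ay":0,"az":0,"dx":-5,"dy":-48,"dz":0,"gripper":100},{"ax":0,"ay":0,"az":0,"dx":-5,"dy":-48,"dz":0,"gripper":100},{"ax":0,"ay":0,"az":0,"dx":-5,"dy":-48,"dz":0,"gripper":100},{"ax":0,"ay":0,"az":0,"dx":-5,"dy":-48,"dz":0,"gripper":100}]'>/dev/null; python3 -m inch '[{"ax":0,"ay":0,"az":0,"dx":-2,"dy":-40,"dz":0,"gripper":100},{"ax":0,"ay":0,"az":0,"dx":0,"dy":0,"dz":0,"gripper":100},{"ax":0,"ay":0,"az":0,"dx":0,"dy":0,"dz":0,"gripper":100}]'>/dev/null; python3 s.py .4711 .123 .0145 -.158;  python3 - <<'E'
from h import *
from rig import optics
for n in ("wrist","top"):
    c=optics.camera(n);im=c["img"][:,:,::-1]
    pickle.dump(c,open(n+"9.pkl","wb"))
    if n=="top": im=im[90:290,90:430]
    k=1.4 if n=="wrist" else 2.3
    cv2.imwrite(f"pics/{n}9.png",cv2.resize(im,None,fx=k,fy=k))
E
```

```text
t34.35 p [0.4726 0.1205 0.1011] yaw -0.155 z [ 0.001  0.002 -1.   ] F [ 0.   -0.82 -0.14] M [ 0.03   0.043 -0.051] w 0.0870 q [0.02 0.54 1.88 0.   0.71 1.74]
tool-frame mm [-1.9 -2.1 86.6]
rotvec [-0.002 -0.     0.003]
```

View pics/top9.png

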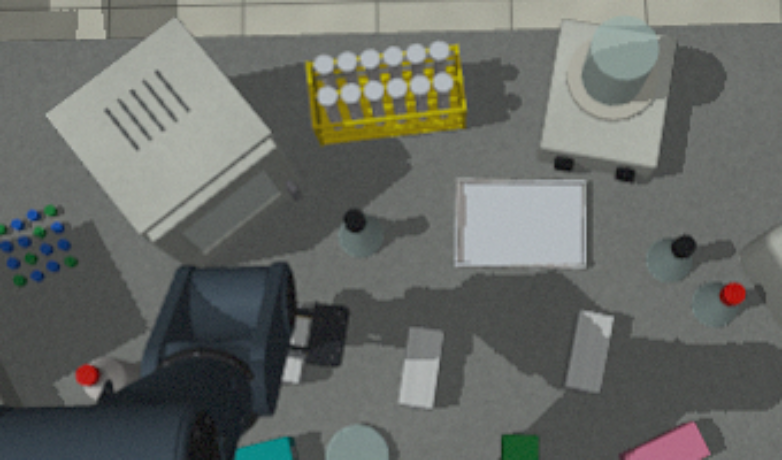

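View pics/wrist9.png

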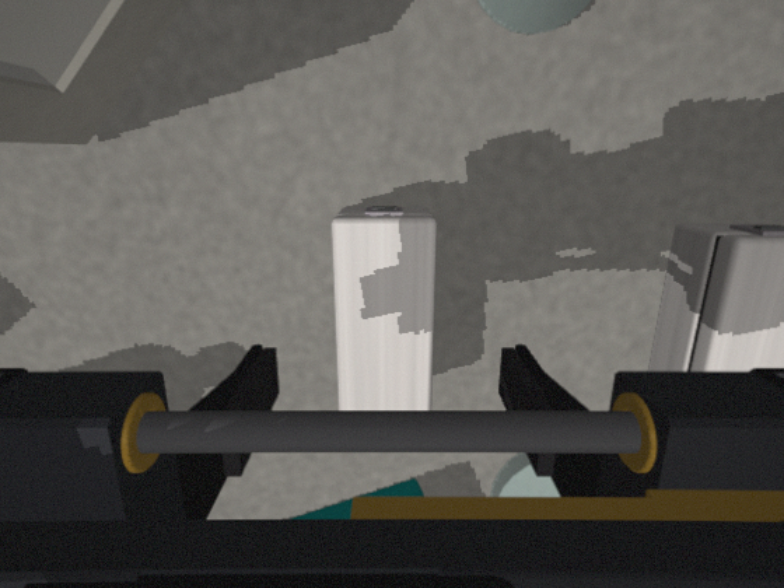

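The door stays shut, the cases are back in place, and the flasks are unmoved. The left case is centred in the jaws, at columns 332 to 435. I grip it, lift it, and re-test with settling.

```bash
python3 -m inch '[{"ax":0,"ay":0,"az":0,"dx":-2,"dy":-2,"dz":35,"gripper":100},{"ax":0,"ay":0,"az":0,"dx":0,"dy":0,"dz":30,"gripper":100},{"ax":0,"ay":0,"az":0,"dx":0,"dy":0,"dz":13,"gripper":90},{"ax":0,"ay":0,"az":0,"dx":0,"dy":0,"dz":8,"gripper":65},{"ax":0,"ay":0,"az":0,"dx":0,"dy":0,"dz":0,"gripper":40},{"ax":0,"ay":0,"az":0,"dx":0,"dy":0,"dz":0,"gripper":40},{"ax":0,"ay":0,"az":0,"dx":0,"dy":0,"dz":0,"gripper":40},{"ax":0,"ay":0,"az":0,"dx":0,"dy":0,"dz":0,"gripper":40}]' 50 >/dev/null; 
python3 -m inch '[{"ax":0,"ay":0,"az":0,"dx":0,"dy":0,"dz":0,"gripper":40},{"ax":0,"ay":0,"az":0,"dx":0,"dy":0,"dz":0,"gripper":40}]' >/dev/null;python3 s.py
python3 -m inch '[{"ax":0,"ay":0,"az":0,"dx":0,"dy":0,"dz":-5,"gripper":40},{"ax":0,"ay":0,"az":0,"dx":0,"dy":0,"dz":-35,"gripper":40},{"ax":0,"ay":0,"az":0,"dx":0,"dy":0,"dz":-40,"gripper":40},{"ax":0,"ay":0,"az":0,"dx":5,"dy":0,"dz":-40,"gripper":40},{"ax":0,"ay":0,"az":0,"dx":10,"dy":0,"dz":-40,"gripper":40},{"ax":0,"ay":0,"az":0,"dx":5,"dy":0,"dz":-40,"gripper":40},{"ax":0,"ay":0,"az":0,"dx":0,"dy":0,"dz":-30,"gripper":40},{"ax":0,"ay":0,"az":0,"dx":0,"dy":0,"dz":0,"gripper":40}]' >/dev/null; python3 s.py
python3 -m inch '[{"ax":0,"ay":0.14,"az":0,"dx":0,"dy":0,"dz":0,"gripper":40},{"ax":0,"ay":0.14,"az":0,"dx":0,"dy":0,"dz":0,"gripper":40},{"ax":0,"ay":0.14,"az":0,"dx":0,"dy":0,"dz":0,"gripper":40},{"ax":0,"ay":0,"az":0,"dx":0,"dy":0,"dz":0,"gripper":40},{"ax":0,"ay":0,"az":0,"dx":0,"dy":0,"dz":0,"gripper":40},{"ax":0,"ay":0,"az":0,"dx":0,"dy":0,"dz":0,"gripper":40}]'>/dev/null; python3 m.py
python3 -m inch '[{"ax":0,"ay":-0.14,"az":0,"dx":0,"dy":0,"dz":0,"gripper":40},{"ax":0,"ay":-0.14,"az":0,"dx":0,"dy":0,"dz":0,"gripper":40},{"ax":0,"ay":-0.14,"az":0,"dx":0,"dy":0,"dz":0,"gripper":40},{"ax":0,"ay":0,"az":0,"dx":0,"dy":0,"dz":0,"gripper":40},{"ax":0,"ay":0,"az":0,"dx":0,"dy":0,"dz":0,"gripper":40},{"ax":0,"ay":0,"az":0,"dx":0,"dy":0,"dz":0,"gripper":40},{"ax":0,"ay":0,"az":0,"dx":0,"dy":0,"dz":0,"gripper":40}]'>/dev/null
for i in 1 2 3 4 5 6; do python3 m.py; python3 -m inch '[{"ax":0,"ay":0,"az":0,"dx":0,"dy":0,"dz":0,"gripper":40}]' >/dev/null; done
python3 -m inch '[{"ax":0,"ay":-0.14,"az":0,"dx":0,"dy":0,"dz":0,"gripper":40},{"ax":0,"ay":-0.14,"az":0,"dx":0,"dy":0,"dz":0,"gripper":40},{"ax":0,"ay":-0.14,"az":0,"dx":0,"dy":0,"dz":0,"gripper":40},{"ax":0,"ay":0,"az":0,"dx":0,"dy":0,"dz":0,"gripper":40},{"ax":0,"ay":0,"az":0,"dx":0,"dy":0,"dz":0,"gripper":40},{"ax":0,"ay":0,"az":0,"dx":0,"dy":0,"dz":0,"gripper":40}]'>/dev/null; python3 m.py
python3 -m inch '[{"ax":0,"ay":0.14,"az":0,"dx":0,"dy":0,"dz":0,"gripper":40},{"ax":0,"ay":0.14,"az":0,"dx":0,"dy":0,"dz":0,"gripper":40},{"ax":0,"ay":0.14,"az":0,"dx":0,"dy":0,"dz":0,"gripper":40},{"ax":0,"ay":0,"az":0,"dx":0,"dy":0,"dz":0,"gripper":40},{"ax":0,"ay":0,"az":0,"dx":0,"dy":0,"dz":0,"gripper":40},{"ax":0,"ay":0,"az":0,"dx":0,"dy":0,"dz":0,"gripper":40},{"ax":0,"ay":0,"az":0,"dx":0,"dy":0,"dz":0,"gripper":40}]'>/dev/null
for i in 1 2 3 4 5 6; do python3 m.py; python3 -m inch '[{"ax":0,"ay":0,"az":0,"dx":0,"dy":0,"dz":0,"gripper":40}]' >/dev/null; done; python3 s.py
```

```text
t35.45 p [0.4717 0.1221 0.0153] yaw -0.158 z [ 0.002  0.002 -1.   ] F [ 0.15 -1.17  5.7 ] M [-0.21   0.004 -0.089] w 0.0497 q [0.02 0.71 1.92 0.   0.5  1.75]
t36.25 p [0.4929 0.1189 0.2481] yaw -0.157 z [ 0.008  0.002 -1.   ] F [ 0.59  0.65 -4.75] M [ 0.024 -0.044  0.023] w 0.0497 q [0.01 0.33 1.7  0.   1.1  1.74]
t36.85 M [ 0.106  0.423 -0.047] tool My -0.435 pitch z [ 0.401 -0.062 -0.914] Fz -4.38 w 0.0494
t37.55 M [0.029 0.039 0.044] tool My -0.043 pitch z [-0.001  0.002 -1.   ] Fz -4.93 w 0.0497
t37.65 M [0.027 0.044 0.014] tool My -0.048 pitch z [-0.     0.002 -1.   ] Fz -4.40 w 0.0496
t37.75 M [-0.008 -0.     0.014] tool My 0.002 pitch z [ 0.     0.002 -1.   ] Fz -4.51 w 0.0498
t37.85 M [0.019 0.022 0.015] tool My -0.025 pitch z [ 0.     0.002 -1.   ] Fz -4.65 w 0.0496
t37.95 M [-0.005  0.037 -0.005] tool My -0.035 pitch z [ 0.     0.002 -1.   ] Fz -5.00 w 0.0498
t38.05 M [ 0.039  0.063 -0.034] tool My -0.069 pitch z [-0.     0.002 -1.   ] Fz -4.00 w 0.0494
t38.75 M [-0.062 -0.429  0.007] tool My 0.433 pitch z [-0.402  0.065 -0.913] Fz -4.51 w 0.0496
t39.45 M [0.021 0.017 0.01 ] tool My -0.020 pitch z [-0.     0.002 -1.   ] Fz -3.99 w 0.0496
t39.55 M [ 0.043  0.013 -0.016] tool My -0.019 pitch z [-0.001  0.002 -1.   ] Fz -5.74 w 0.0495
t39.65 M [ 0.006  0.045 -0.014] tool My -0.046 pitch z [-0.001  0.002 -1.   ] Fz -4.17 w 0.0495
t39.75 M [0.003 0.022 0.019] tool My -0.022 pitch z [-0.001  0.002 -1.   ] Fz -4.81 w 0.0495
t39.85 M [0.039 0.002 0.045] tool My -0.008 pitch z [-0.001  0.002 -1.   ] Fz -2.94 w 0.0495
t39.95 M [ 0.038  0.037 -0.025] tool My -0.042 pitch z [-0.001  0.002 -1.   ] Fz -4.28 w 0.0493
t40.05 p [0.4907 0.1186 0.2444] yaw -0.158 z [-0.001  0.002 -1.   ] F [-0.28  0.14 -4.48] M [0.037 0.032 0.016] w 0.0496 q [0.01 0.34 1.7  0.   1.1  1.74]
```

The third run disagrees with the second: level means were -0.036 and -0.026, while the tilted readings stayed low at ±0.43. I need cleaner data, so I will tilt for longer, return slowly, and sample every 0.05 s.

```bash
cat > n.py <<'E'
import sys
from s import *
from rig import optics
n=int(sys.argv[1]);A=[];F=[];J=[]
for i in range(n):
    optics.camera("wrist");o=robot.get_obs();r=R.from_quat(o["tool_rot"])
    A.append(r.inv().apply(o["moment"])[1]);F.append(o["ft_force"][2]);J.append(o["joint_torque"][[1,2,4]])
J=np.array(J)
print("t%.2f"%o["time"],"My",np.round(A,3),"mean %.3f sd %.3f"%(np.mean(A),np.std(A)),"Fz %.2f"%np.mean(F),"pz",r.as_matrix()[:,2].round(3),"J mean",J.mean(0).round(3),"sd",J.std(0).round(3))
E
python3 n.py 4
python3 -m inch '[{"ax":0,"ay":0.14,"az":0,"dx":0,"dy":0,"dz":0,"gripper":40},{"ax":0,"ay":0.14,"az":0,"dx":0,"dy":0,"dz":0,"gripper":40},{"ax":0,"ay":0.14,"az":0,"dx":0,"dy":0,"dz":0,"gripper":40},{"ax":0,"ay":0.08,"az":0,"dx":0,"dy":0,"dz":0,"gripper":40}]'>/dev/null; python3 n.py 14; python3 s.py
python3 -m inch '[{"ax":0,"ay":-0.10,"az":0,"dx":0,"dy":0,"dz":0,"gripper":40},{"ax":0,"ay":-0.10,"az":0,"dx":0,"dy":0,"dz":0,"gripper":40},{"ax":0,"ay":-0.10,"az":0,"dx":0,"dy":0,"dz":0,"gripper":40},{"ax":0,"ay":-0.10,"az":0,"dx":0,"dy":0,"dz":0,"gripper":40},{"ax":0,"ay":-0.10,"az":0,"dx":0,"dy":0,"dz":0,"gripper":40},{"ax":0,"ay":0,"az":0,"dx":0,"dy":0,"dz":0,"gripper":40},{"ax":0,"ay":0,"az":0,"dx":0,"dy":0,"dz":0,"gripper":40},{"ax":0,"ay":0,"az":0,"dx":0,"dy":0,"dz":0,"gripper":40}]'>/dev/null; python3 n.py 12
```

```text
t40.25 My [-0.067 -0.063 -0.054 -0.067] mean -0.063 sd 0.005 Fz -4.14 pz [-0.     0.002 -1.   ] J mean [-36.046 -17.92   -0.084] sd [0.01  0.001 0.   ]
t41.35 My [-0.936 -0.679 -0.565 -0.644 -0.595 -0.639 -0.635 -0.637 -0.529 -0.586
 -0.676 -0.636 -0.595 -0.613] mean -0.640 sd 0.091 Fz -4.34 pz [ 0.473 -0.074 -0.878] J mean [-27.978 -16.219  -2.185] sd [0.194 1.319 0.341]
t41.35 p [0.4909 0.1185 0.2444] yaw -0.159 z [ 0.473 -0.074 -0.878] F [-0.29  0.17 -3.5 ] M [ 0.158  0.595 -0.   ] w 0.0498 q [ 0.09  0.22  2.04 -0.29  0.41  2.05]
t42.75 My [-0.021  0.008  0.024 -0.04   0.029 -0.011 -0.034  0.015 -0.001 -0.015
  0.     0.018] mean -0.002 sd 0.022 Fz -4.36 pz [-0.     0.002 -1.   ] J mean [-35.954 -17.864  -0.051] sd [0.134 0.063 0.013]
```

```bash
python3 n.py 1; python3 -m inch '[{"ax":0,"ay":-0.14,"az":0,"dx":0,"dy":0,"dz":0,"gripper":40},{"ax":0,"ay":-0.14,"az":0,"dx":0,"dy":0,"dz":0,"gripper":40},{"ax":0,"ay":-0.14,"az":0,"dx":0,"dy":0,"dz":0,"gripper":40},{"ax":0,"ay":-0.08,"az":0,"dx":0,"dy":0,"dz":0,"gripper":40}]'>/dev/null; python3 n.py 14
python3 -m inch '[{"ax":0,"ay":0.10,"az":0,"dx":0,"dy":0,"dz":0,"gripper":40},{"ax":0,"ay":0.10,"az":0,"dx":0,"dy":0,"dz":0,"gripper":40},{"ax":0,"ay":0.10,"az":0,"dx":0,"dy":0,"dz":0,"gripper":40},{"ax":0,"ay":0.10,"az":0,"dx":0,"dy":0,"dz":0,"gripper":40},{"ax":0,"ay":0.10,"az":0,"dx":0,"dy":0,"dz":0,"gripper":40},{"ax":0,"ay":0,"az":0,"dx":0,"dy":0,"dz":0,"gripper":40},{"ax":0,"ay":0,"az":0,"dx":0,"dy":0,"dz":0,"gripper":40},{"ax":0,"ay":0,"az":0,"dx":0,"dy":0,"dz":0,"gripper":40}]'>/dev/null; python3 n.py 12
```

```text
t42.80 My [0.033] mean 0.033 sd 0.000 Fz -3.98 pz [-0.     0.002 -1.   ] J mean [-36.077 -17.874  -0.045] sd [0. 0. 0.]
t43.90 My [0.984 0.534 0.623 0.598 0.576 0.581 0.585 0.553 0.539 0.521 0.564 0.601
 0.606 0.621] mean 0.606 sd 0.109 Fz -4.34 pz [-0.473  0.077 -0.878] J mean [-46.29  -16.861   2.253] sd [1.847 0.308 0.261]
t45.30 My [-0.069 -0.113 -0.058 -0.027 -0.081 -0.117 -0.044 -0.053 -0.043 -0.05
 -0.059 -0.039] mean -0.063 sd 0.027 Fz -4.28 pz [-0.001  0.002 -1.   ] J mean [-36.207 -17.944  -0.098] sd [0.178 0.063 0.015]
```

```bash
python3 - <<'E'
from rig import robot
o=robot.get_obs();print(o["joint_torque"].round(3),o["q"].round(4))
E
python3 s.py .4717 .122 .0158 -.158
```

```text
[-2.0000e-02 -3.6049e+01 -1.7949e+01  3.4000e-02 -1.0700e-01 -0.0000e+00] [0.0143 0.3379 1.7028 0.002  1.1015 1.742 ]
t45.30 p [0.4907 0.1186 0.2444] yaw -0.158 z [-0.001  0.002 -1.   ] F [ 0.2   0.79 -3.95] M [ 0.019  0.037 -0.024] w 0.0493 q [0.01 0.34 1.7  0.   1.1  1.74]
tool-frame mm [-19.1  -0.  228.6]
rotvec [-0.002  0.001  0.   ]
```

The left case shows a shift of about 0.065 N m in three signals at once (force/torque sensor, joint 3 and joint 5), which is half of what a rattler should give. I need a reference from another case under the same long test, so I put the left back and test the middle in the same way.

```bash
python3 -m inch '[{"ax":0,"ay":0,"az":0,"dx":-10,"dy":0,"dz":42,"gripper":40},{"ax":0,"ay":0,"az":0,"dx":-9,"dy":0,"dz":45,"gripper":40},{"ax":0,"ay":0,"az":0,"dx":0,"dy":0,"dz":45,"gripper":40},{"ax":0,"ay":0,"az":0,"dx":0,"dy":0,"dz":45,"gripper":40},{"ax":0,"ay":0,"az":0,"dx":0,"dy":0,"dz":35,"gripper":40},{"ax":0,"ay":0,"az":0,"dx":0,"dy":0,"dz":10,"gripper":40},{"ax":0,"ay":0,"az":0,"dx":0,"dy":0,"dz":4,"gripper":40},{"ax":0,"ay":0,"az":0,"dx":0,"dy":0,"dz":2,"gripper":40}]'>/dev/null; python3 s.py .4717 .122 .0158 -.158
```

```text
t46.10 p [0.4733 0.122  0.0172] yaw -0.158 z [ 0.002  0.002 -1.   ] F [-0.24 -0.38 -4.25] M [ 0.058  0.016 -0.072] w 0.0497 q [0.02 0.71 1.92 0.   0.51 1.75]
tool-frame mm [-1.6  0.3  1.4]
rotvec [-0.002 -0.002  0.   ]
```

```bash
python3 -m inch '[{"ax":0,"ay":0,"az":0,"dx":0,"dy":0,"dz":1,"gripper":100},{"ax":0,"ay":0,"az":0,"dx":0,"dy":0,"dz":0,"gripper":100},{"ax":0,"ay":0,"az":0,"dx":0,"dy":0,"dz":0,"gripper":100},{"ax":0,"ay":0,"az":0,"dx":0,"dy":0,"dz":-15,"gripper":100},{"ax":0,"ay":0,"az":0,"dx":0,"dy":0,"dz":-40,"gripper":100},{"ax":0,"ay":0,"az":0,"dx":0,"dy":10,"dz":-28,"gripper":100},{"ax":0,"ay":0,"az":0,"dx":-5,"dy":43,"dz":0,"gripper":100},{"ax":0,"ay":0,"az":0,"dx":-5,"dy":45,"dz":0,"gripper":100}]'>/dev/null; python3 -m inch '[{"ax":0,"ay":0,"az":0,"dx":-5,"dy":45,"dz":0,"gripper":100},{"ax":0,"ay":0,"az":0,"dx":0,"dy":35,"dz":0,"gripper":100},{"ax":0,"ay":0,"az":0,"dx":0,"dy":10.5,"dz":0,"gripper":100},{"ax":0,"ay":0,"az":0,"dx":0,"dy":0,"dz":0,"gripper":100}]'>/dev/null; python3 s.py .4285 -.0621 .0147 -.158
```

```text
t47.30 p [ 0.428  -0.0633  0.0988] yaw -0.161 z [ 0.001  0.001 -1.   ] F [-0.32  1.17 -0.73] M [ 0.092  0.011 -0.021] w 0.0873 q [-0.41  0.5   2.02  0.    0.62  1.32]
tool-frame mm [ 0.2 -1.2 84.1]
rotvec [-0.001 -0.001 -0.003]
```

```bash
python3 -m inch '[{"ax":0,"ay":0,"az":0,"dx":0,"dy":-1,"dz":40,"gripper":100},{"ax":0,"ay":0,"az":0,"dx":0,"dy":0,"dz":28,"gripper":85},{"ax":0,"ay":0,"az":0,"dx":0,"dy":0,"dz":12,"gripper":75},{"ax":0,"ay":0,"az":0,"dx":0,"dy":0,"dz":4,"gripper":40},{"ax":0,"ay":0,"az":0,"dx":0,"dy":0,"dz":0,"gripper":40},{"ax":0,"ay":0,"az":0,"dx":0,"dy":0,"dz":0,"gripper":40},{"ax":0,"ay":0,"az":0,"dx":0,"dy":0,"dz":0,"gripper":40},{"ax":0,"ay":0,"az":0,"dx":0,"dy":0,"dz":0,"gripper":40}]' 50 >/dev/null; python3 s.py
python3 -m inch '[{"ax":0,"ay":0,"az":0,"dx":0,"dy":0,"dz":-5,"gripper":40},{"ax":0,"ay":0,"az":0,"dx":0,"dy":0,"dz":-45,"gripper":40},{"ax":0,"ay":0,"az":0,"dx":10,"dy":0,"dz":-45,"gripper":40},{"ax":0,"ay":0,"az":0,"dx":20,"dy":0,"dz":-45,"gripper":40},{"ax":0,"ay":0,"az":0,"dx":20,"dy":0,"dz":-45,"gripper":40},{"ax":0,"ay":0,"az":0,"dx":12,"dy":0,"dz":-43,"gripper":40}]' >/dev/null
python3 -m inch '[{"ax":0,"ay":0.14,"az":0,"dx":0,"dy":0,"dz":0,"gripper":40},{"ax":0,"ay":0.14,"az":0,"dx":0,"dy":0,"dz":0,"gripper":40},{"ax":0,"ay":0.14,"az":0,"dx":0,"dy":0,"dz":0,"gripper":40},{"ax":0,"ay":0.08,"az":0,"dx":0,"dy":0,"dz":0,"gripper":40}]'>/dev/null; python3 n.py 10
python3 -m inch '[{"ax":0,"ay":-0.10,"az":0,"dx":0,"dy":0,"dz":0,"gripper":40},{"ax":0,"ay":-0.10,"az":0,"dx":0,"dy":0,"dz":0,"gripper":40},{"ax":0,"ay":-0.10,"az":0,"dx":0,"dy":0,"dz":0,"gripper":40},{"ax":0,"ay":-0.10,"az":0,"dx":0,"dy":0,"dz":0,"gripper":40},{"ax":0,"ay":-0.10,"az":0,"dx":0,"dy":0,"dz":0,"gripper":40},{"ax":0,"ay":0,"az":0,"dx":0,"dy":0,"dz":0,"gripper":40},{"ax":0,"ay":0,"az":0,"dx":0,"dy":0,"dz":0,"gripper":40},{"ax":0,"ay":0,"az":0,"dx":0,"dy":0,"dz":0,"gripper":40}]'>/dev/null; python3 n.py 8
python3 -c "
from rig import robot
o=robot.get_obs();print(o['joint_torque'].round(3),o['q'].round(4),o['position'])"
```

```text
t48.10 p [ 0.4282 -0.0608  0.0149] yaw -0.158 z [ 0.001  0.001 -1.   ] F [1.19 2.28 3.36] M [ 0.439 -0.197  0.041] w 0.0494 q [-0.4   0.69  2.06  0.    0.38  1.32]
t49.60 My [-0.982 -0.734 -0.615 -0.612 -0.576 -0.634 -0.642 -0.623 -0.657 -0.67 ] mean -0.675 sd 0.110 Fz -4.03 pz [ 0.473 -0.074 -0.878] J mean [-25.589 -15.52   -2.013] sd [0.25  1.6   0.401]
t50.80 My [-0.033 -0.028 -0.013 -0.048 -0.051 -0.065 -0.017 -0.038] mean -0.037 sd 0.017 Fz -4.14 pz [-0.     0.002 -1.   ] J mean [-34.883 -17.54   -0.085] sd [0.124 0.085 0.014]
[ 5.0000e-03 -3.5046e+01 -1.7509e+01  5.6000e-02 -7.6000e-02 -0.0000e+00] [-3.7190e-01  3.2560e-01  1.7304e+00  1.7000e-03  1.0862e+00  1.3560e+00] [ 0.48877418 -0.07099802  0.24222536]
```

```bash
python3 -m inch '[{"ax":0,"ay":-0.14,"az":0,"dx":0,"dy":0,"dz":0,"gripper":40},{"ax":0,"ay":-0.14,"az":0,"dx":0,"dy":0,"dz":0,"gripper":40},{"ax":0,"ay":-0.14,"az":0,"dx":0,"dy":0,"dz":0,"gripper":40},{"ax":0,"ay":-0.08,"az":0,"dx":0,"dy":0,"dz":0,"gripper":40}]'>/dev/null; python3 n.py 8
python3 -m inch '[{"ax":0,"ay":0.10,"az":0,"dx":0,"dy":0,"dz":0,"gripper":40},{"ax":0,"ay":0.10,"az":0,"dx":0,"dy":0,"dz":0,"gripper":40},{"ax":0,"ay":0.10,"az":0,"dx":0,"dy":0,"dz":0,"gripper":40},{"ax":0,"ay":0.10,"az":0,"dx":0,"dy":0,"dz":0,"gripper":40},{"ax":0,"ay":0.10,"az":0,"dx":0,"dy":0,"dz":0,"gripper":40},{"ax":0,"ay":0,"az":0,"dx":0,"dy":0,"dz":0,"gripper":40},{"ax":0,"ay":0,"az":0,"dx":0,"dy":0,"dz":0,"gripper":40},{"ax":0,"ay":0,"az":0,"dx":0,"dy":0,"dz":0,"gripper":40}]'>/dev/null; python3 n.py 7
python3 -c "
from rig import robot
o=robot.get_obs();print(o['joint_torque'].round(3),o['q'].round(4),o['position'])"; python3 s.py .4285 -.0615 .0152 -.158
```

```text
t51.60 My [0.795 0.593 0.529 0.573 0.569 0.564 0.66  0.593] mean 0.610 sd 0.078 Fz -3.70 pz [-0.472  0.077 -0.878] J mean [-46.054 -16.729   2.294] sd [2.342 0.367 0.333]
t52.75 My [-0.054 -0.047 -0.048 -0.057  0.011 -0.033 -0.062] mean -0.041 sd 0.023 Fz -3.78 pz [-0.001  0.002 -1.   ] J mean [-35.307 -17.546  -0.062] sd [0.163 0.084 0.015]
[-7.0000e-03 -3.5086e+01 -1.7593e+01  5.4000e-02 -7.5000e-02  0.0000e+00] [-3.7160e-01  3.2730e-01  1.7294e+00  1.6000e-03  1.0868e+00  1.3561e+00] [ 0.48913979 -0.07104131  0.24173551]
t52.75 p [ 0.4891 -0.071   0.2417] yaw -0.158 z [-0.001  0.002 -1.   ] F [ 0.35  0.05 -3.58] M [-0.008  0.064 -0.049] w 0.0496 q [-0.37  0.33  1.73  0.    1.09  1.36]
tool-frame mm [-61.    0.5 226.6]
rotvec [-0.002  0.001  0.   ]
```

The middle case gives exactly no shift: force/torque -0.037 and -0.041, joint 5 -0.076 and -0.075. So the left case's symmetric shift is real, and the left is the rattler. I put the middle back and return to the left.

```bash
python3 -m inch '[{"ax":0,"ay":0,"az":0,"dx":-20,"dy":0,"dz":42,"gripper":40},{"ax":0,"ay":0,"az":0,"dx":-21,"dy":0,"dz":44,"gripper":40},{"ax":0,"ay":0,"az":0,"dx":-20,"dy":0,"dz":44,"gripper":40},{"ax":0,"ay":0,"az":0,"dx":0,"dy":0,"dz":44,"gripper":40},{"ax":0,"ay":0,"az":0,"dx":0,"dy":0,"dz":36,"gripper":40},{"ax":0,"ay":0,"az":0,"dx":0,"dy":0,"dz":10,"gripper":40},{"ax":0,"ay":0,"az":0,"dx":0,"dy":0,"dz":4,"gripper":40},{"ax":0,"ay":0,"az":0,"dx":0,"dy":0,"dz":2,"gripper":40}]'>/dev/null; python3 s.py .4285 -.0615 .0152 -.158
```

```text
t53.55 p [ 0.4298 -0.0615  0.0167] yaw -0.158 z [ 0.002  0.001 -1.   ] F [ 0.75 -0.31 -4.06] M [ 0.126  0.025 -0.031] w 0.0496 q [-0.4   0.69  2.06  0.    0.39  1.32]
tool-frame mm [-1.3  0.3  1.5]
rotvec [-0.001 -0.001  0.   ]
```

```bash
python3 -m inch '[{"ax":0,"ay":0,"az":0,"dx":0,"dy":0,"dz":1,"gripper":100},{"ax":0,"ay":0,"az":0,"dx":0,"dy":0,"dz":0,"gripper":100},{"ax":0,"ay":0,"az":0,"dx":0,"dy":0,"dz":0,"gripper":100},{"ax":0,"ay":0,"az":0,"dx":0,"dy":0,"dz":-15,"gripper":100},{"ax":0,"ay":0,"az":0,"dx":0,"dy":0,"dz":-40,"gripper":100},{"ax":0,"ay":0,"az":0,"dx":0,"dy":-10,"dz":-28,"gripper":100},{"ax":0,"ay":0,"az":0,"dx":5,"dy":-43,"dz":0,"gripper":100},{"ax":0,"ay":0,"az":0,"dx":5,"dy":-45,"dz":0,"gripper":100}]'>/dev/null; python3 -m inch '[{"ax":0,"ay":0,"az":0,"dx":5,"dy":-45,"dz":0,"gripper":100},{"ax":0,"ay":0,"az":0,"dx":0,"dy":-35,"dz":0,"gripper":100},{"ax":0,"ay":0,"az":0,"dx":0,"dy":-10.5,"dz":0,"gripper":100},{"ax":0,"ay":0,"az":0,"dx":0,"dy":0,"dz":0,"gripper":100}]'>/dev/null; python3 s.py .4733 .122 .0155 -.158
```

```text
t54.75 p [0.4731 0.1238 0.099 ] yaw -0.154 z [ 0.001  0.002 -1.   ] F [-0.68 -0.85  0.51] M [ 0.017  0.054 -0.025] w 0.0869 q [0.03 0.55 1.88 0.   0.71 1.75]
tool-frame mm [ 0.5  1.9 83.5]
rotvec [-0.002 -0.001  0.004]
```

```bash
python3 -m inch '[{"ax":0,"ay":0,"az":0,"dx":0,"dy":2,"dz":40,"gripper":100},{"ax":0,"ay":0,"az":0,"dx":0,"dy":0,"dz":28,"gripper":85},{"ax":0,"ay":0,"az":0,"dx":0,"dy":0,"dz":11,"gripper":75},{"ax":0,"ay":0,"az":0,"dx":0,"dy":0,"dz":4,"gripper":40},{"ax":0,"ay":0,"az":0,"dx":0,"dy":0,"dz":0,"gripper":40},{"ax":0,"ay":0,"az":0,"dx":0,"dy":0,"dz":0,"gripper":40},{"ax":0,"ay":0,"az":0,"dx":0,"dy":0,"dz":0,"gripper":40},{"ax":0,"ay":0,"az":0,"dx":0,"dy":0,"dz":0,"gripper":40}]' 50 >/dev/null; python3 s.py
python3 -m inch '[{"ax":0,"ay":0,"az":0,"dx":0,"dy":0,"dz":-5,"gripper":40},{"ax":0,"ay":0,"az":0,"dx":0,"dy":0,"dz":-45,"gripper":40},{"ax":0,"ay":0,"az":0,"dx":0,"dy":0,"dz":-45,"gripper":40},{"ax":0,"ay":0,"az":0,"dx":0,"dy":0,"dz":-45,"gripper":40},{"ax":0,"ay":0,"az":0,"dx":5,"dy":0,"dz":-45,"gripper":40},{"ax":0,"ay":0,"az":0,"dx":10,"dy":0,"dz":-40,"gripper":40}]' >/dev/null;  python3 s.py
```

```text
t55.55 p [0.4736 0.1207 0.0165] yaw -0.158 z [ 0.002  0.002 -1.   ] F [ 0.73 -1.3   4.57] M [-0.272  0.053 -0.107] w 0.0495 q [0.02 0.71 1.92 0.   0.51 1.75]
t56.15 p [0.4855 0.1184 0.2423] yaw -0.157 z [-0.003  0.002 -1.   ] F [ 1.76  0.5  -5.43] M [ 0.063 -0.106  0.017] w 0.0497 q [0.01 0.33 1.72 0.   1.09 1.74]
```

```bash
python3 -m inch '[{"ax":0,"ay":0.14,"az":0,"dx":0,"dy":0,"dz":0,"gripper":40},{"ax":0,"ay":0.14,"az":0,"dx":0,"dy":0,"dz":0,"gripper":40},{"ax":0,"ay":0.14,"az":0,"dx":0,"dy":0,"dz":0,"gripper":40},{"ax":0,"ay":0.08,"az":0,"dx":0,"dy":0,"dz":0,"gripper":40},{"ax":0,"ay":0,"az":0,"dx":0,"dy":0,"dz":0,"gripper":40},{"ax":0,"ay":0,"az":0,"dx":0,"dy":0,"dz":0,"gripper":40},{"ax":0,"ay":0,"az":0,"dx":0,"dy":0,"dz":0,"gripper":40}]'>/dev/null; 
python3 -m inch '[{"ax":0,"ay":-0.10,"az":0,"dx":0,"dy":0,"dz":0,"gripper":40},{"ax":0,"ay":-0.10,"az":0,"dx":0,"dy":0,"dz":0,"gripper":40},{"ax":0,"ay":-0.10,"az":0,"dx":0,"dy":0,"dz":0,"gripper":40},{"ax":0,"ay":-0.10,"az":0,"dx":0,"dy":0,"dz":0,"gripper":40},{"ax":0,"ay":-0.10,"az":0,"dx":0,"dy":0,"dz":0,"gripper":40},{"ax":0,"ay":0,"az":0,"dx":0,"dy":0,"dz":0,"gripper":40},{"ax":0,"ay":0,"az":0,"dx":0,"dy":0,"dz":0,"gripper":40},{"ax":0,"ay":0,"az":0,"dx":0,"dy":0,"dz":0,"gripper":40}]'>/dev/null; python3 n.py 5
python3 -c "
from rig import robot
o=robot.get_obs();print(o['joint_torque'].round(3))"; python3 s.py .639 -.216 .123 -.158
```

```text
t57.90 My [-0.014  0.026  0.064  0.038 -0.046] mean 0.014 sd 0.039 Fz -3.82 pz [-0.     0.002 -1.   ] J mean [-35.622 -17.721  -0.063] sd [0.082 0.106 0.017]
[-2.2000e-02 -3.5739e+01 -1.7611e+01  4.1000e-02 -4.4000e-02 -0.0000e+00]
t57.90 p [0.487  0.1183 0.2406] yaw -0.157 z [-0.     0.002 -1.   ] F [-0.72  0.3  -4.07] M [ 0.05   0.039 -0.03 ] w 0.0495 q [0.01 0.34 1.72 0.   1.09 1.74]
tool-frame mm [202.5 306.6 117. ]
rotvec [-0.002  0.     0.001]
```

The left case repeats its shift (joint 5 at -0.044, moment +0.014), so it is the rattler. I carry it to the tray.

```bash
python3 -m inch '[{"ax":0,"ay":0,"az":0,"dx":15,"dy":25,"dz":0,"gripper":40},{"ax":0,"ay":0,"az":0,"dx":27,"dy":40,"dz":0,"gripper":40},{"ax":0,"ay":0,"az":0,"dx":27,"dy":41,"dz":0,"gripper":40},{"ax":0,"ay":0,"az":0,"dx":27,"dy":41,"dz":0,"gripper":40},{"ax":0,"ay":0,"az":0,"dx":27,"dy":41,"dz":0,"gripper":40},{"ax":0,"ay":0,"az":0,"dx":27,"dy":41,"dz":0,"gripper":40},{"ax":0,"ay":0,"az":0,"dx":27,"dy":40,"dz":15,"gripper":40},{"ax":0,"ay":0,"az":0,"dx":25.5,"dy":37.5,"dz":25,"gripper":40}]'>/dev/null; python3 s.py .639 -.216 .123 -.158; python3 -m inch '[{"ax":0,"ay":0,"az":0,"dx":0,"dy":0,"dz":35,"gripper":40},{"ax":0,"ay":0,"az":0,"dx":0,"dy":0,"dz":25,"gripper":40},{"ax":0,"ay":0,"az":0,"dx":0,"dy":0,"dz":12,"gripper":40},{"ax":0,"ay":0,"az":0,"dx":0,"dy":0,"dz":5,"gripper":40},{"ax":0,"ay":0,"az":0,"dx":0,"dy":0,"dz":0,"gripper":40}]'>/dev/null; python3 s.py .639 -.216 .123 -.158; python3 - <<'E'
from h import *
from rig import optics
for n in ("side","top"):
    c=optics.camera(n);im=c["img"][:,:,::-1]
    if n=="top": im=im[90:290,90:430]
    k=1.4 if n=="side" else 2.3
    cv2.imwrite(f"pics/{n}10.png",cv2.resize(im,None,fx=k,fy=k))
E
```

```text
t58.70 p [ 0.6407 -0.2174  0.2024] yaw -0.158 z [ 0.005 -0.001 -1.   ] F [ 1.2   0.01 -4.02] M [ 0.058 -0.111  0.018] w 0.0497 q [-0.49  0.62  1.32  0.    1.2   1.24]
tool-frame mm [-2.3 -1.2 79.4]
rotvec [ 0.    -0.005 -0.   ]
t59.20 p [ 0.6388 -0.214   0.1239] yaw -0.157 z [-0.     0.002 -1.   ] F [-0.43  0.42 -4.13] M [ 0.062 -0.041 -0.024] w 0.0498 q [-0.49  0.7   1.38  0.    1.05  1.24]
tool-frame mm [0.6 1.9 0.9]
rotvec [-0.002  0.     0.001]
```

View pics/side10.png

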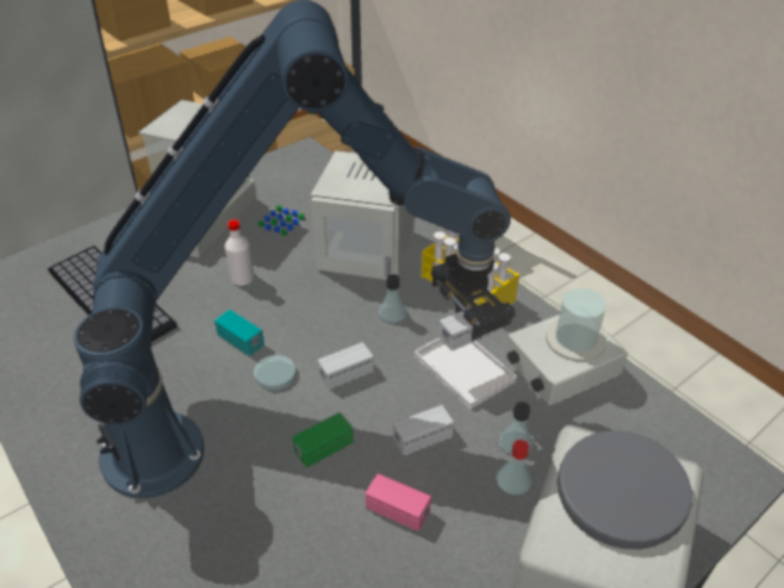

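View pics/top10.png

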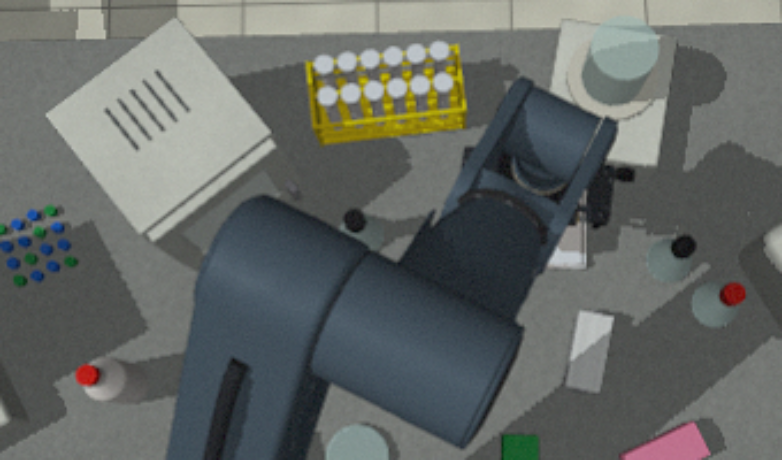

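The case is held level over the tray. The door is shut, the middle and right cases stand in their places, and the flasks are undisturbed. I settle briefly and hand in.

```bash
python3 -m inch '[{"ax":0,"ay":0,"az":0,"dx":0,"dy":1.5,"dz":0,"gripper":40},{"ax":0,"ay":0,"az":0,"dx":0,"dy":0,"dz":0,"gripper":40},{"ax":0,"ay":0,"az":0,"dx":0,"dy":0,"dz":0,"gripper":40}]'>/dev/null; python3 s.py .639 -.216 .123 -.158; python3 -c "
from rig import robot
print(robot.hand_in())"
```

```text
t59.60 p [ 0.6386 -0.216   0.1247] yaw -0.158 z [ 0.001  0.001 -1.   ] F [-0.12  0.84 -3.98] M [ 0.024 -0.044  0.042] w 0.0496 q [-0.49  0.7   1.38  0.    1.05  1.24]
tool-frame mm [ 0.3 -0.1  1.7]
rotvec [-0.001 -0.001  0.   ]
the job is handed in; nothing more can be done
None
```

I shut the door on its catch and shook the cases from left to right. I stood each one back and handed in at 59.6 s holding the left case as the rattling one. The choice of the left case is likely but not certain.

**Which case rattles:**
- **Left:** tilting it ±0.5 rad with a long hold moved the level moment by about 0.065 N m. The wrist sensor and wrist joint 5 agreed, and a repeat of one direction gave the same result. That is only about half the 0.13 N m end-to-end shift the task implies. The shorter tilts of this case disagreed with each other, and one showed nothing.
- **Middle:** it showed no shift in the short test or in the same long test.
- **Right:** it showed no shift, but it only had the short test, for lack of time.
- **Extra lifts:** after the first pass I lifted and shook the left and middle cases again, standing the left back each time until its final pick-up.

**Last checks:**
- **Held case:** it hangs level and gripped at 50 N. The tool is within 1 mm of the tray middle I measured, and the case underside is about 10.9 cm above the bench.
- **Surroundings:** in the last pictures the door is flush with the cabinet and all three flasks stand where they were. The right case is in its place in both views. The middle one shows only in the side view, also in its place.

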